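# Set the stop screw of a marble sizing gate to its setting block

## Robot

A 7-joint arm with a two-finger parallel gripper is mounted at the origin on the work surface. World frame = base frame: x ahead of the robot, y to its left, z up, the work surface at z = 0. Lengths are in m, angles in rad, forces in N, time in s.
With the tool pointing down it reaches from about 0.4 to 0.875 m from the base axis. Payload 6.5 kg.
Tool frame: the origin (TCP) lies midway between the tips of the shut fingers; the grasp point (between the pads) lies 19 mm behind it; z points along the fingers, y is the direction in which the jaws open and shut (so a half turn about z gives the same grasp; the last joint's range is limited). The gripper opens to 88 mm and grips with 3 to 60 N. Pads are 18 mm wide; open, the fingers measure 123 mm over their backs; the gripper's body (75 mm by 187 mm) begins 45 mm behind the grasp point.
Start: joints at [1.045, 0.536, -0.004, 1.538, 0.003, 1.067, -0.071], TCP at [0.288, -0.582, 0.239] pointing down, gripper open.
Joint ranges: [-2.7, 2.7], [-0.37, 2.16], [-1.27, 1.26], [0.24, 2.4], [-1.31, 4.45], [0.19, 1.91], [-2.76, 2.76]. Speed limits (rad/s): [2.39, 2.39, 3.14, 3.14, 3.14, 3.14, 3.14].

## Interface

Orientations are given as a rotation vector (axis times angle).
In Python, from cell import sensors, read_camera, ctrl, finder gives the robot as it stands.
- The arm moves only by the tool move_arm, never from a script. Its argument "steps" is a list of rows, each an object of numbers: "tx", "ty", "tz": the shift along the world's x, y, z in units of 40 mm (1.0 is 40 mm); "spin": the turn about the world's z in units of 10 degrees (1.0 is 10 degrees). In form: [{"tx": .., "ty": .., "tz": .., "spin": ..}, ...]. A call has 1 to 10 rows; each row shifts and turns the commanded pose from where the row before left it; what a row does not reach is not made up. A row lasts 1/8 s, in which the tool goes at most 62.5 mm and 10.7 degrees, less where a joint would pass 70% of its speed; a pose out of reach is approached as far as the arm can. A call is refused whole if a number of a shift passes 1 or a number of a turn 1, either way. A call with a gripper value outside its range is refused whole. "hand" is the opening, from 0 (shut) to 1 (fully open), set as the call begins (left out, the last holds). The fingers move at their own pace and stop on an object; "squeeze" is the grip in N (left out, the last holds). Time passes only in rows, so rows that do not move let the fingers close. It gives the time, the measured TCP pose, the force and the opening at its end, in the units of the state.
- sensors.observe(): the state, without advancing time (a new reading comes with each control period).
- read_camera(name): name is "side" or "top" or "wrist"; returns a dict with "pixels" (480x640x3 uint8, red, green, blue), "camera_matrix" (3x3 intrinsics, pixels), "rvec" (rotation vector, rad) and "tvec" (3), from world to camera coordinates, as OpenCV has them; the wrist camera has in their place "tool_from_camera" (4x4, takes a point from camera to tool coordinates, whose origin is the TCP and whose axes are the flange's). Camera axes: x right, y down, z forward; pixel columns grow to the right and rows downward; lengths in m; the calibration is good to about 2 mm. The wrist camera is an equidistant fisheye: a pixel r from the principal point sees the ray r / f radians off the axis. A picture is of the moment at which its call begins: read the wrist's pose just before it. There is no depth.
- ctrl.job_done(): hands the job in, once; it reports no verdict.
Trained networks look in a picture, given as the dict that the camera call returned (one of the last four; its "shot" number tells which), for a name from the list of things; names that differ only in an ending like _2 or _b are one class to them, and where a whole thing is asked for, a point or a joint stands for the part that bears it (a point fixed in the world has none). Each returns a list of dicts, best first, with "conf" (0 to 1); they miss things now and then, are a little off and sometimes report something else, mostly with a low value. They report only what shows in the picture. A call takes as long as a camera call. They do not tell look-alikes from the thing itself.
- finder.find_in(picture, name): "xy" ([column, row] in pixels, amid what is visible of it).
- finder.trace(picture, name): "region" (480x640 bool, what is visible of it) and "xy" ([column, row] in pixels, amid what is visible of it).
- finder.place_of(picture, name): "xy" ([column, row] in pixels: a listed point, or the origin of a listed thing).
The state is a dict: "time": time; "joints": joint angles; "joint_velocities": joint speeds; "joint_efforts": joint torques, N m; "eef_pos": TCP position; "tcp_rot": TCP orientation; "wrist_force": force on the tool from outside, world axes, zero at the start; "ft_torque": the same for the moment, N m; "finger_gap": opening from 0.0 (shut) to 1.0 (fully open).
Only numpy, scipy, OpenCV 4.12 (cv2) and the standard library are available. Lean on these libraries where they do the work, as an engineer would, in place of code of your own. Each camera call takes 0.05 s, during which the arm holds its last target.

## Task

Push the setting block by its tab fully home so that its bar lies beneath the stop foot of the marble gate, then set the socket driver on the square screw head and turn the screw clockwise, with the driver only, until the block just drags: the spring foot resting on it with about 3 N, never screwed down hard. With the driver left standing on the screw head, check by drawing the block back about a centimetre to feel the drag, and push it fully home again. Leave block and driver there, and leave the other things on the desk alone.

Things in the scene. Friction and masses are not known exactly. Their poses are not given: they have to be found in the camera images.
- gate: Marble sizing gate, fixed: oak base plate 315 x 96 x 12 mm (x from -190 to +125 mm) with a guide channel along x and a dark steel bridge across it at x = 0 (26 mm in x, 79 mm in y, top 68 mm above the desk) that carries the stop screw. Origin: at desk level straight below the screw's axis. +x is the way the block is pushed in, z up. The plate's top, on which the block slides, is at z = 12 mm.
- gate_mouth (a point): Mouth of the channel, at x = -75, y = 0, z = 12 mm of the gate. Two oak rails 10 mm wide and 12 mm high, 27 mm apart, run from here to x = +100 mm. The block is fully home when its shoulder meets the rails' ends here; its tab is then at x = -100 mm, y = 0 (+-1.5 mm) of the gate, and its bar reaches 30 mm past the screw's axis.
- block_tab (a point): Wooden tab of the setting block, upright, 22 mm (x) by 16 mm (y), 45 mm high. This point is on its axis, 45 mm above the block's underside: 25 mm above the top of the shoulder it stands on, 20 mm below its own top. x along the bar, parallel to the gate's x, z up. At the start it is 42 to 58 mm short of home.
- block: Aluminium setting block, loose, 250 g (a fifth more or less), lying in the channel but drawn out at the start, with nothing beneath the foot. Bar 24 mm wide, 20 mm high, 105 mm long, then at the near end a shoulder 50 mm long (x), 46 mm wide, 20 mm high with the tab. Origin: underside, below the tab's axis, x along the bar. Free, it slides at about 1.5 N (1 to 2).
- screw_head (a point): Stop screw, upright through the bridge: round collar 30 mm across, on it a square head 16 x 16 mm, 13 mm high with tapered top. This point: centre of the head's foot, on the collar, where the rim of a seated driver rests (about 80 mm above the desk; sinks as the screw turns). x and y square to the head's sides, z up. Turns stiffly (0.1 N m) and stays where it is left.
- screw (a joint): Angle of the stop screw, rad, growing clockwise seen from above: 0 fully up, 3.5 fully down. It starts between 0 and 0.4. Clockwise lowers the foot and the head by 2 mm per radian.
- foot: Spring foot at the screw's lower end, under the bridge: steel sleeve 20 mm across, below it a rubber pad 16 mm across. Origin: centre of the sleeve's underside. The pad sticks out 4 to 6.5 mm, its wear unknown; at the start its face is 0.9 to 4.2 mm above the level of the bar's top (32 mm above the desk) and it first touches the bar at a screw angle of 0.85 to 2.1 rad.
- foot_sleeve (a point): The same point as the foot's origin. Once the pad touches the bar, each further 0.5 rad (1 mm) presses about 4 N harder; about 3 N is wanted, some 0.35 rad past first touch; 9 N is too hard. The drag to move the block grows by about 1.2 N per newton of pressing (rubbing above and below), so that set right it takes some 3 to 4.5 N more than free.
- driver_grip (a point): Socket driver, loose, 150 g, upright in the hole of its stand: black square handle 26 x 26 mm, 70 mm long, on a steel shank with a square socket at its lower end (26 x 26 mm outside, 17.6 mm inside, 16 mm deep). This point: the handle's centre, 95 mm above the socket's rim. x and y square to the sides of handle and socket alike, z up.
- driver_socket (a point): Centre of the rim of the driver's socket (its lower end). Seated on the screw head it coincides with the screw_head point. It has about 0.1 rad of play on the head, and a seated driver stands by itself when let go.
- stand: Dark wooden driver stand, fixed, 64 x 64 mm, 50 mm high, with a square hole 29 mm wide and 35 mm deep. Origin: centre of its underside.
- cup: Bystander: steel cup 72 mm across, 85 mm high; origin under its centre.
- marble_jar: Bystander: glass marble jar 80 mm across, 110 mm high; origin under its centre.
- jacks_tin: Bystander: stainless steel tin with clip-on lid, 104 x 69 x 39 mm; origin under its centre.
- dish: Bystander: white ceramic dish 110 mm across, 30 mm high; origin under its centre.
- mug: Bystander: mug 80 mm across, 90 mm high, with a handle; origin under its centre.
- ball_center (a point): Bystander: red silicone ball 60 mm across on a cork ring; this point is its centre.
Mind the look-alikes: they are no part of the job. Leave any blue or green look-alike of the block alone.

How it is judged:
On the way, in this order (a step that is already met when the one before it is completed fails the run):
1. the block is pushed fully home before the foot touches it (x of block_tab in the frame of gate above -0.1035 m and z of block_tab in the frame of gate below 0.062 m and contact force between foot and block below 0.3 N), for 0.1 s.
2. the driver is seated on the screw head (distance between driver_socket and screw_head below 0.005 m and angle between the z axis of driver_socket and the z axis of gate, either way round below 0.2 rad), for 0.2 s.
3. the screw has been turned down until the foot bears on the block, the driver still on it, and the block is drawn back at least 4 mm under the foot (all of step 2 and contact force between foot and block above 1 N and x of block_tab in the frame of gate below -0.104 m).
At the end, for the whole second after the job is handed in: The block is fully home (shoulder within 3.5 mm of the rails), the foot presses on it with 1.5 to 5 N, the driver stands seated on the screw head (socket rim within 5 mm, upright within 0.2 rad), everything at rest and let go (all of step 2 and x of block_tab in the frame of gate above -0.1035 m and z of block_tab in the frame of gate below 0.062 m and contact force between foot and block between 1.5 and 5 N and linear speed of block below 0.01 m/s and linear speed of driver below 0.02 m/s); the robot touches nothing.
It fails at once if the screw is screwed down hard: the foot presses the block with more than 9 N (contact force between foot and block above 9 N).
It fails at once if the screw is turned with the fingers (contact force between the fingers and screw above 1 N).
It fails at once if one of the other things on the desk is disturbed (moved more than 25 mm) (distance of any of cup, marble_jar, jacks_tin, dish, mug, ball_center from where it was at the start of the episode above 0.025 m).
It also fails if it takes over 72 s, if anything falls off the work surface, if the arm or the gripper's body presses on something with over 40 N, if the wrist force passes 120 N, or if a joint passes its speed limit or range.

## Working session

There is one attempt and no reset: what is moved stays moved. The work goes in short steps, Python scripts to look and compute and a tool call to move; the robot and the scene stay as the last step left them, time stands still between calls to the robot, and variables do not carry over. Pictures are saved under pics/ and viewed, and the job is handed in when it is done.

Besides the shell and the picture viewer there is one more tool, called after ">>>" in YAML: its name, and indented under it one key for each argument. move_arm: Moves the arm, as the interface text tells. Its arguments: {"type":"object","properties":{"steps":{"type":"array","items":{"type":"object","properties":{"tx":{"type":"number"},"ty":{"type":"number"},"tz":{"type":"number"},"spin":{"type":"number"}}}},"hand":{"type":"number"},"squeeze":{"type":"number"}},"required":["steps"]}

```bash
ls; mkdir -p pics
python3 - <<'E'
from cell import sensors, read_camera, ctrl, finder
import cv2
s=sensors.observe(); print({k:s[k] for k in ('time','eef_pos','tcp_rot','wrist_force','finger_gap')})
for c in ('side','top','wrist'):
    p=read_camera(c); cv2.imwrite(f'pics/{c}0.png',p['pixels'][:,:,::-1])
    print(c,p['camera_matrix'], p.get('rvec'),p.get('tvec'),p.get('tool_from_camera'))
    for n in ('gate','gate_mouth','block_tab','screw_head','foot_sleeve','driver_grip','driver_socket','stand','block'):
        print(n,[(r['xy'],round(r['conf'],2)) for r in finder.place_of(p,n)][:4])
E
```

```text
pics
{'time': 0.0, 'eef_pos': array([ 0.28815174, -0.58195812,  0.23784433]), 'tcp_rot': array([-3.05733083e+00, -7.15587117e-01,  7.94987173e-04]), 'wrist_force': array([-0.14167831, -0.40324841,  0.44480867]), 'finger_gap': 0.9973877874530429}
side [[507.08038597   0.         326.24926673]
 [  0.         507.08038597 240.70676235]
 [  0.           0.           1.        ]] [ 0.92605446 -2.40990845  1.12876805] [0.2928103  0.27243621 0.86237973] None
gate [([294.8, 263.8], 0.86)]
gate_mouth [([314.4, 240.9], 0.71)]
block_tab [([283.7, 165.6], 0.93), ([334.4, 215.3], 0.83)]
screw_head [([294.1, 266.8], 0.32)]
foot_sleeve [([292.3, 254.0], 0.44)]
driver_grip [([328.7, 228.4], 0.72), ([292.7, 235.3], 0.6), ([148.8, 291.0], 0.58)]
driver_socket []
stand [([164.4, 332.8], 0.65)]
block [([330.9, 229.0], 0.97), ([285.0, 178.7], 0.95)]
top [[610.39190434   0.         326.173286  ]
 [  0.         610.39190434 244.88290461]
 [  0.           0.           1.        ]] [ 2.15567955 -2.06364113  0.2208327 ] [-0.06551412  0.46050374  1.44732399] None
gate [([318.7, 230.4], 0.97)]
gate_mouth [([341
[... 230 characters left out ...]
[193.0, 203.0], 0.85)]
stand [([190.6, 211.4], 0.63)]
block [([403.3, 140.2], 0.91), ([442.5, 388.4], 0.89), ([370.3, 229.6], 0.61)]
wrist [[371.64829954   0.         312.20739444]
 [  0.         371.64829954 242.04103791]
 [  0.           0.           1.        ]] None None [[-7.38135208e-04 -9.63462039e-01 -2.67843899e-01  6.91979892e-02]
 [ 9.99999719e-01 -7.47101914e-04 -6.84378716e-05 -7.90332496e-04]
 [-1.34169398e-04 -2.67843874e-01  9.63462320e-01 -1.46043987e-01]
 [ 0.00000000e+00  0.00000000e+00  0.00000000e+00  1.00000000e+00]]
gate []
gate_mouth []
block_tab [([58.6, 254.3], 0.63)]
screw_head []
foot_sleeve []
driver_grip []
driver_socket []
stand []
block [([80.7, 243.9], 0.95)]
```

View pics/side0.png

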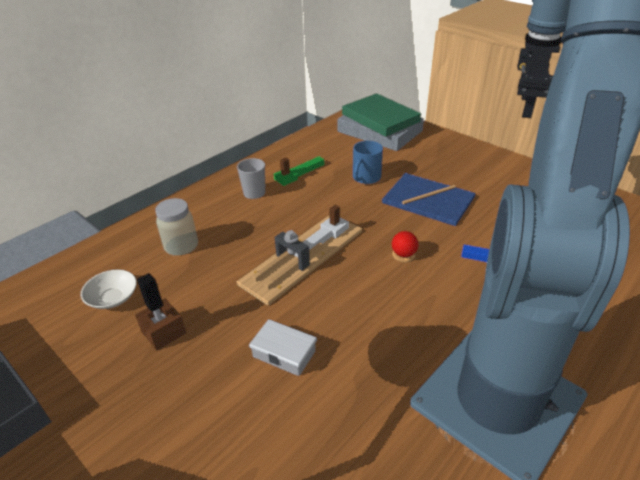

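View pics/top0.png

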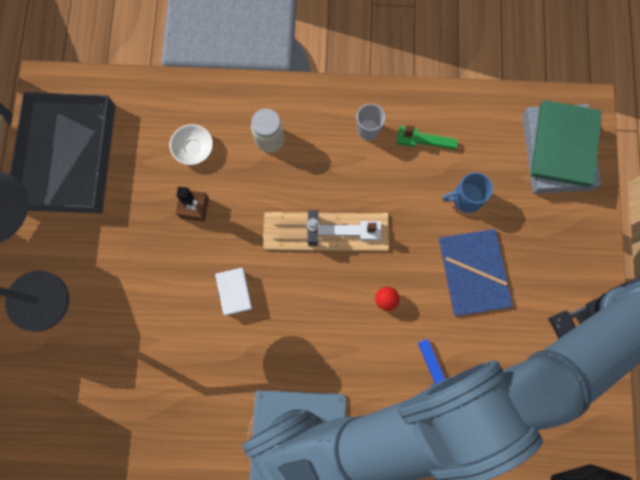

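View pics/wrist0.png

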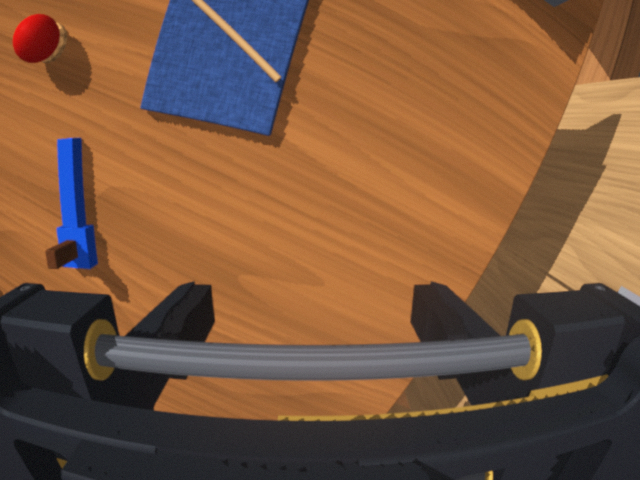

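The gate is centred near (325,232) in top and (300,260) in side, with the silver block's tab at top (372,228) and side (334,215). The driver in its stand is at top (190,205) and side (155,310). There are three block candidates: silver in the channel (370,230 top), green (428,138) and blue (435,365). Only the silver one lies in the channel; the coloured ones are look-alikes.

```bash
cat > h.py <<'E'
import numpy as np, cv2
from cell import sensors, read_camera, ctrl, finder
from scipy.spatial.transform import Rotation as R
def save(img,name): cv2.imwrite('pics/'+name+'.png',img[:,:,::-1])
def cam_pose(p,st=None):
    if p.get('rvec') is not None:
        Rm=cv2.Rodrigues(np.array(p['rvec'],float))[0]; t=np.array(p['tvec'],float).ravel()
        return Rm.T, -Rm.T@t
    T=np.array(p['tool_from_camera']); Rt=R.from_rotvec(st['tcp_rot']).as_matrix()
    return Rt@T[:3,:3], Rt@T[:3,3]+np.array(st['eef_pos'])
def ray(p,uv,st=None):
    K=p['camera_matrix']; Rc,o=cam_pose(p,st)
    x=(uv[0]-K[0,2])/K[0,0]; y=(uv[1]-K[1,2])/K[1,1]
    if p.get('rvec') is None:
        r=np.hypot(x,y); d=np.array([x/r*np.sin(r),y/r*np.sin(r),np.cos(r)]) if r>0 else np.array([0,0,1.])
    else: d=np.array([x,y,1.])
    d=Rc@d; return o,d/np.linalg.norm(d)
def onz(p,uv,z,st=None):
    o,d=ray(p,uv,st); return o+d*(z-o[2])/d[2]
def proj(p,X,st=None):
    K=p['camera_matrix']; Rc,o=cam_pose(p,st); c=Rc.T@(np.array(X,float)-o)
    if p.get('rvec') is None:
        a=np.arctan2(np.hypot(c[0],c[1]),c[2]); h=np.hypot(c[0],c[1])
        return np.array([K[0,2]+K[0,0]*a*c[0]/h,K[1,2]+K[1,1]*a*c[1]/h])
    return np.array([K[0,2]+K[0,0]*c[0]/c[2],K[1,2]+K[1,1]*c[1]/c[2]])
def tri(*rays):
    A=np.zeros((3,3));b=np.zeros(3)
    for o,d in rays:
        M=np.eye(3)-np.outer(d,d);A+=M;b+=M@o
    return np.linalg.solve(A,b)
def crop(img,x0,y0,x1,y1,s): return cv2.resize(img[y0:y1,x0:x1],None,fx=s,fy=s,interpolation=cv2.INTER_CUBIC)
E
python3 - <<'E'
from h import *
p=read_camera('top'); q=read_camera('side')
t=finder.trace(p,'gate')[0]; m=t['region'].astype(np.uint8)
c=max(cv2.findContours(m,0,2)[0],key=cv2.contourArea)
print(cv2.minAreaRect(c), m.sum())
save(crop(p['pixels'],250,190,410,270,5),'topgate'); save(crop(p['pixels'],160,170,220,230,8),'topdrv')
save(crop(q['pixels'],220,190,380,310,5),'sidegate')
for n in ('cup','marble_jar','jacks_tin','dish','mug','ball_center','stand','gate','gate_mouth','block_tab','screw_head','driver_grip','driver_socket'):
    a=finder.place_of(p,n);b=finder.place_of(q,n)
    zz={'ball_center':.045,'gate_mouth':.012,'block_tab':.057,'screw_head':.08,'driver_grip':.11,'driver_socket':.015}.get(n,0)
    print(n,[onz(p,x['xy'],zz)[:2].round(4) for x in a[:3]],[onz(q,x['xy'],zz)[:2].round(4) for x in b[:3]])
E
```

```text
((326.0533447265625, 229.82530212402344), (124.2201919555664, 39.46181869506836), 0.5906571745872498) 3899
cup [array([ 0.7911, -0.1537])] [array([ 0.5808, -0.0813])]
marble_jar [array([0.755 , 0.1134])] [array([0.7516, 0.1066])]
jacks_tin [array([0.3516, 0.1731])] [array([0.3473, 0.1787])]
dish [array([0.7206, 0.3109]), array([0.7513, 0.1105])] [array([0.7151, 0.3106])]
mug [array([ 0.6137, -0.4022])] [array([ 0.6007, -0.3987])]
ball_center [array([ 0.3403, -0.1952]), array([0.5464, 0.2954]), array([ 0.5169, -0.156 ])] [array([ 0.3385, -0.1901])]
stand [array([ 0.5319, -0.1555]), array([0.5456, 0.298 ]), array([ 0.5072, -0.1544])] [array([0.5521, 0.2974])]
gate [array([ 0.5126, -0.0228]), array([ 0.5236, -0.1516])] [array([ 0.5088, -0.0116])]
gate_mouth [array([ 0.5124, -0.0882])] [array([ 0.5179, -0.0908])]
block_tab [array([ 0.5147, -0.1571]), array([ 0.1332, -0.3423]), array([ 0.7817, -0.2437])] [array([ 0.7548, -0.2257]), array([ 0.515 , -0.1491]), array([ 0.3343, -0.1764])]
screw_head [array([ 0.5117, -0.0081])] [array([ 0.5108, -0.0125])]
driver_grip [array([0.5521, 0.2997])] [array([0.5532, 0.2947])]
driver_socket [array([0.5607, 0.3069])] [array([0.5669, 0.2901])]
```

View pics/topgate.png

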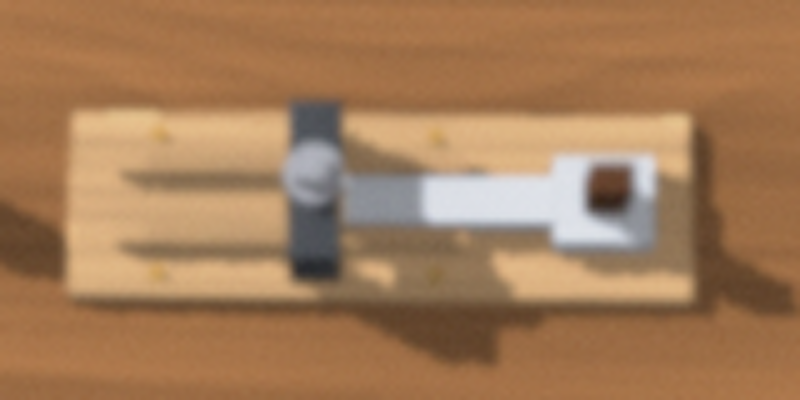

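View pics/topdrv.png

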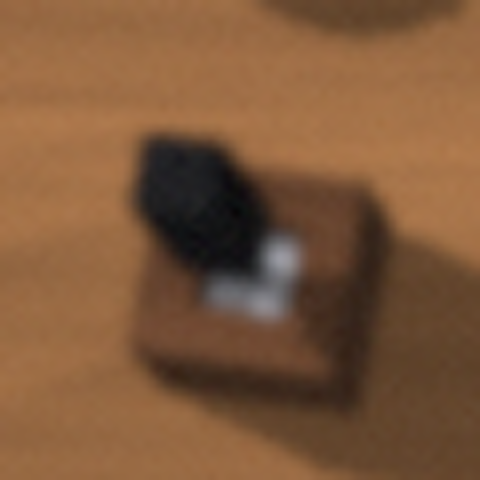

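View pics/sidegate.png

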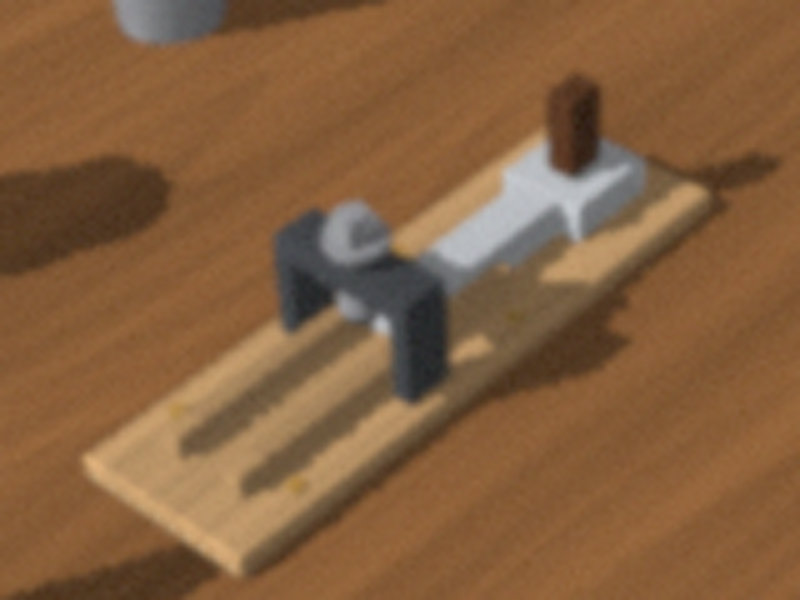

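The crops confirm it: the silver block in the oak gate is the one meant. Its tab is at topgate crop (610,188), i.e. top (372,228). Next I fit the gate pose from the plate corners in both views.

Run:
```python
from h import *
from scipy.optimize import least_squares
p=read_camera('top'); q=read_camera('side')
def tc(x,y): return np.array([250+(x+.5)/5-.5,190+(y+.5)/5-.5])
def sc(x,y): return np.array([220+(x+.5)/5-.5,190+(y+.5)/5-.5])
# far end (x=+125): image-left in top; up image=world +x = gate -y side? gate +x=world+y => gate +y = -world x
ptsT=[((.125,-.048,.012),tc(70,111)),((-.19,-.048,.012),tc(692,115)),((-.19,.048,.012),tc(695,300)),((.125,.048,.012),tc(67,298))]
ptsS=[((.125,-.048,.012),sc(85,460)),((.125,.048,.012),sc(243,557)),((-.19,.048,.012),sc(713,190)),((-.19,-.048,.012),sc(540,128))]
def W(g,X): 
    c,s=np.cos(g[2]),np.sin(g[2]); return np.array([g[0]+c*X[0]-s*X[1],g[1]+s*X[0]+c*X[1],X[2]])
for nm,sets in (('T',[(p,ptsT)]),('S',[(q,ptsS)]),('B',[(p,ptsT),(q,ptsS)])):
    f=lambda g:np.concatenate([proj(c,W(g,X))-uv for c,l in sets for X,uv in l])
    r=least_squares(f,[.51,-.01,1.57]); print(nm,r.x.round(4),f(r.x).round(1))
g=r.x
# tab top centre z=.012+.065
a=onz(p,tc(612,182),.077); print('tab top',a)
print('tab top side',onz(q,sc(577,87),.077))
c,s=np.cos(g[2]),np.sin(g[2])
print('in gate',c*(a[0]-g[0])+s*(a[1]-g[1]), -s*(a[0]-g[0])+c*(a[1]-g[1]))
# driver & stand
def dc(x,y): return np.array([160+(x+.5)/8-.5,170+(y+.5)/8-.5])
for n,c4 in (('stand',[(170,165),(372,185),(345,400),(145,345)]),):
    P=np.array([onz(p,dc(*u),.05)[:2] for u in c4]);print(P.round(4),P.mean(0))
```

```text
T [ 0.506  -0.0102  1.6103] [ 0.3  0.2 -0.1 -0.  -0.1 -0.  -0.1 -0.2]
S [ 0.5089 -0.0108  1.622 ] [-0.5  0.2  0.1  1.3 -1.6  0.   2.1 -2.3]
B [ 0.5072 -0.0102  1.6155] [ 0.2  0.  -0.2 -0.9  0.  -0.9  0.1 -0.4 -0.4  0.5  0.   1.8 -0.9  0.7
  2.8 -1.8]
tab top [ 0.50842282 -0.15430224  0.077     ]
tab top side [ 0.51288259 -0.1584299   0.077     ]
in gate -0.1440079984388678 0.005256421007037786
[[0.586  0.3228]
 [0.5823 0.2594]
 [0.5131 0.2619]
 [0.5278 0.3252]] [0.55232491 0.29234675]
```

>>> move_arm:
  steps:
    - {"tx":0.55,"ty":1,"spin":0.66}
    - {"tx":0.55,"ty":1,"spin":0.66}
    - {"tx":0.55,"ty":1,"spin":0.66}
    - {"tx":0.55,"ty":1,"spin":0.66}
    - {"tx":0.55,"ty":1,"spin":0.66}
    - {"tx":0.55,"ty":1,"spin":0.66}
    - {"tx":0.55,"ty":1,"spin":0.66}
    - {"tx":0.55,"ty":1,"spin":0.66}
    - {"tx":0.55,"ty":1,"spin":0.66}
    - {"tx":0.55,"ty":1,"spin":0.66}
  hand: 1
  squeeze: 20

```text
validation failed for argument at $.st...
```

>>> move_arm:
  steps:
    - {}
    - {}

```text
validation failed for argument at $.st...
```

Run:
```python
from h import *
s=sensors.observe(); Rm=R.from_rotvec(s['tcp_rot']).as_matrix()
print(s['time'],s['eef_pos'],np.degrees(np.arctan2(Rm[1,0],Rm[0,0])),s['joints'].round(3),s['wrist_force'])
w=read_camera('wrist'); save(w['pixels'],'w1')
for n,z in (('gate',0),('gate_mouth',.012),('block_tab',.057),('screw_head',.08),('foot_sleeve',.04)):
    print(n,[(r['xy'],round(r['conf'],2),onz(w,r['xy'],z,s)[:2].round(4)) for r in finder.place_of(w,n)][:3])
```

```text
3.05 [ 0.28844276 -0.58248845  0.23870784] 26.345194990181444 [ 1.045  0.536 -0.004  1.538  0.003  1.067 -0.071] [-0.80085179  0.65449203 -0.47838213]
gate []
gate_mouth [([38.0, 38.6], 0.36, array([ 0.3399, -0.1832]))]
block_tab [([60.6, 256.1], 0.63, array([ 0.1313, -0.3503]))]
screw_head []
foot_sleeve []
```

View pics/w1.png

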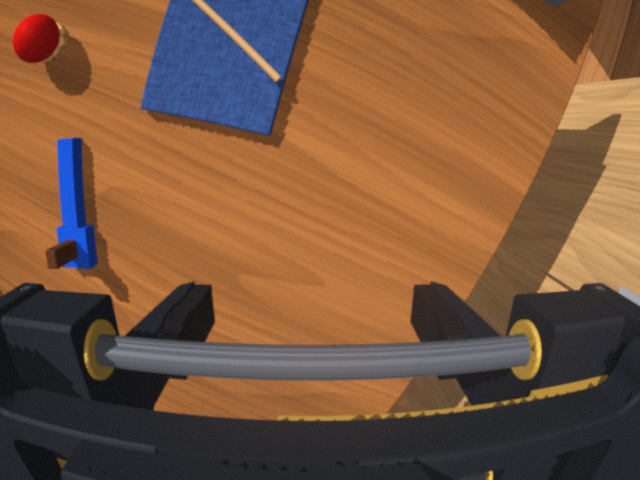

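>>> move_arm:
  steps:
    - {"tx":0.55,"ty":1.0,"tz":0.0,"spin":0.66}
    - {"tx":0.55,"ty":1.0,"tz":0.0,"spin":0.66}
    - {"tx":0.55,"ty":1.0,"tz":0.0,"spin":0.66}
    - {"tx":0.55,"ty":1.0,"tz":0.0,"spin":0.66}
    - {"tx":0.55,"ty":1.0,"tz":0.0,"spin":0.66}
    - {"tx":0.55,"ty":1.0,"tz":0.0,"spin":0.66}
    - {"tx":0.55,"ty":1.0,"tz":0.0,"spin":0.66}
    - {"tx":0.55,"ty":1.0,"tz":0.0,"spin":0.66}
    - {"tx":0.55,"ty":1.0,"tz":0.0,"spin":0.66}
    - {"tx":0.55,"ty":1.0,"tz":0.0,"spin":0.66}
  hand: 1.0
  squeeze: 20.0

```text
time: 4.6
eef_pos: [0.5091, -0.1813, 0.239]
tcp_rot: [2.171, 2.27, 0.0]
wrist_force: [1.0, 0.3, -0.7]
finger_gap: 0.999
```

Run:
```python
from h import *
s=sensors.observe(); Rm=R.from_rotvec(s['tcp_rot']).as_matrix()
print(s['time'],s['eef_pos'],np.degrees(np.arctan2(Rm[1,0],Rm[0,0])),s['joints'].round(3),s['wrist_force'])
w=read_camera('wrist'); save(w['pixels'],'w2')
for n,z in (('gate_mouth',.012),('block_tab',.057),('screw_head',.08)):
    print(n,[(r['xy'],round(r['conf'],2),onz(w,r['xy'],z,s)[:2].round(4)) for r in finder.place_of(w,n)][:3])
```

```text
4.6 [ 0.50909823 -0.18131314  0.23896906] 92.55030023914738 [ 0.573  0.379 -0.396  1.812  0.173  0.983  0.151] [ 1.00396143  0.30742408 -0.69239548]
gate_mouth [([319.6, 116.2], 0.57, array([ 0.5124, -0.0864]))]
block_tab [([543.1, 284.1], 0.79, array([ 0.7665, -0.2399])), ([314.1, 188.9], 0.77, array([ 0.5097, -0.154 ]))]
screw_head [([315.3, 21.4], 0.76, array([ 0.5043, -0.0099]))]
```

View pics/w2.png

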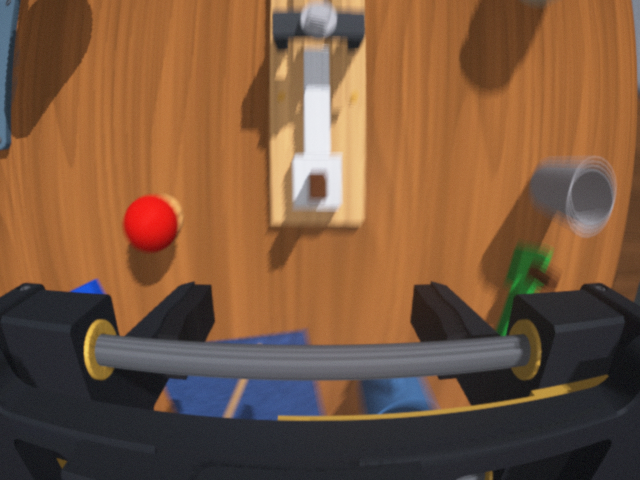

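The silver block's tab is at wrist (317,186), the head at (319,20) and the green look-alike at (525,275). The tab solves to (0.509,-0.154), which agrees with the top view. I go down onto the tab and grip it.

>>> move_arm:
  steps:
    - {"tx":0.0,"ty":0.55,"tz":-0.5,"spin":0.0}
    - {"tx":0.0,"ty":0.0,"tz":-1.0,"spin":0.0}
    - {"tx":0.0,"ty":0.0,"tz":-1.0,"spin":0.0}
    - {"tx":0.0,"ty":0.0,"tz":-1.0,"spin":0.0}
    - {"tx":0.0,"ty":0.0,"tz":-0.95,"spin":0.0}
    - {"tx":0.0,"ty":0.0,"tz":-0.25,"spin":0.0}
  hand: 0.6
  squeeze: 15.0

```text
time: 5.55
eef_pos: [0.5063, -0.1619, 0.0488]
tcp_rot: [-2.177, -2.261, 0.005]
wrist_force: [-0.3, -0.3, -0.0]
finger_gap: 0.602
```

>>> move_arm:
  steps:
    - {"tx":0.0,"ty":0.0,"tz":0.0,"spin":0.0}
    - {"tx":0.0,"ty":0.0,"tz":0.0,"spin":0.0}
    - {"tx":0.0,"ty":0.0,"tz":0.0,"spin":0.0}
    - {"tx":0.0,"ty":0.0,"tz":0.0,"spin":0.0}
  hand: 0.0
  squeeze: 15.0

```text
time: 6.05
eef_pos: [0.5097, -0.1607, 0.0517]
tcp_rot: [2.174, 2.265, 0.002]
wrist_force: [1.1, -0.5, -0.5]
finger_gap: 0.185
```

Run:
```python
from h import *
s=sensors.observe(); print(s['time'],s['eef_pos'],s['finger_gap'])
F=[]
for c in ('side','wrist','top'):
    p=read_camera(c); save(p['pixels'] if c!='side' else crop(p['pixels'],260,120,420,240,5),c+'2'); F.append(sensors.observe()['wrist_force'])
print(np.round(F,2))
```

```text
6.05 [ 0.50972052 -0.16074317  0.05171809] 0.18452176988441762
[[ 2.04 -0.41  2.7 ]
 [ 2.04 -0.12  3.84]
 [ 1.99 -0.44  4.51]]
```

View pics/side2.png

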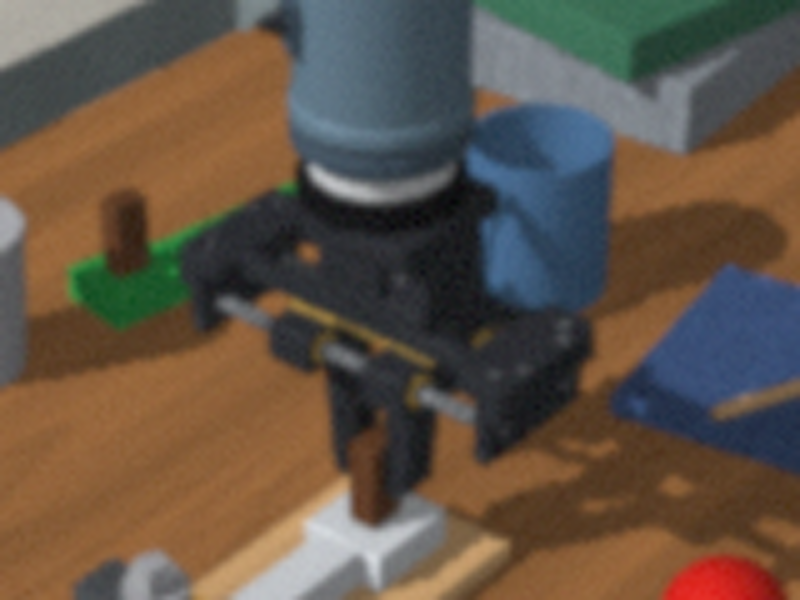

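View pics/wrist2.png

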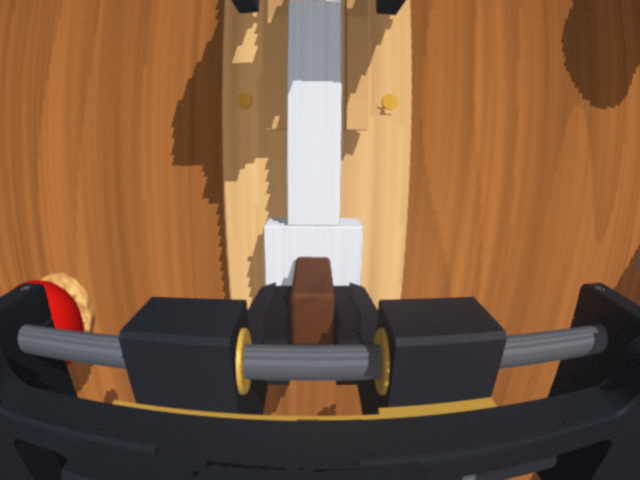

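The tab is gripped (wrist view: tab at (313,300) between the pads; gap 16.2 mm matches the 16 mm tab). The side view shows no camera housing sticking out. Next I push the block in.

>>> move_arm:
  steps:
    - {"tx":0.0,"ty":0.2,"tz":0.02,"spin":0.0}
    - {"tx":-0.01,"ty":0.3,"tz":0.0,"spin":0.0}
    - {"tx":-0.01,"ty":0.3,"tz":0.0,"spin":0.0}
    - {"tx":-0.01,"ty":0.15,"tz":0.0,"spin":0.0}

```text
time: 6.7
eef_pos: [0.5082, -0.1217, 0.0518]
tcp_rot: [2.173, 2.266, 0.002]
wrist_force: [4.2, -4.8, 0.1]
finger_gap: 0.181
```

>>> move_arm:
  steps:
    - {"tx":0.0,"ty":0.05,"tz":0.0,"spin":0.0}
    - {"tx":0.0,"ty":0.05,"tz":0.0,"spin":0.0}

```text
time: 6.95
eef_pos: [0.5081, -0.1185, 0.0517]
tcp_rot: [2.174, 2.265, 0.001]
wrist_force: [2.9, -4.4, -0.7]
finger_gap: 0.181
```

>>> move_arm:
  steps:
    - {"tx":0.0,"ty":0.05,"tz":0.0,"spin":0.0}

```text
time: 7.08
eef_pos: [0.5081, -0.1166, 0.0517]
tcp_rot: [2.174, 2.265, 0.001]
wrist_force: [3.3, -2.8, -0.1]
finger_gap: 0.179
```

>>> move_arm:
  steps:
    - {"tx":0.0,"ty":0.05,"tz":0.0,"spin":0.0}

```text
time: 7.2
eef_pos: [0.5081, -0.1163, 0.0518]
tcp_rot: [2.174, 2.263, -0.001]
wrist_force: [4.8, -10.8, -0.2]
finger_gap: 0.18
```

Run:
```python
from h import *
s=sensors.observe(); print(s['time'],s['eef_pos'],s['finger_gap'],s['wrist_force'])
w=read_camera('wrist'); save(w['pixels'],'w3'); print(sensors.observe()['wrist_force'])
```

```text
7.2 [ 0.50806714 -0.11630827  0.05177992] 0.18042368114998608 [  4.83265143 -10.75929418  -0.22718868]
[ 5.07338143 -8.25291442 -1.01337854]
```

View pics/w3.png

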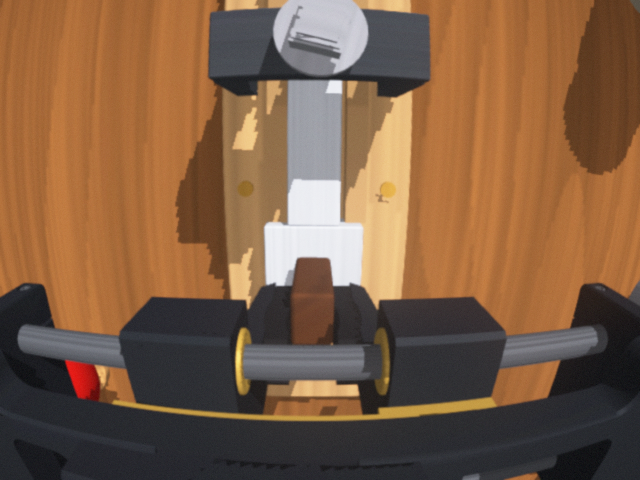

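The shoulder is home: the force jumped to -10.8 N at TCP y=-0.116, which puts the tab at about -0.110 as expected. Next a baseline drag test of the free block, with the sideways bias relieved.

>>> move_arm:
  steps:
    - {"tx":0.03,"ty":-0.06,"tz":0.0,"spin":0.0}
    - {"tx":0.0,"ty":-0.06,"tz":0.0,"spin":0.0}

```text
time: 7.5
eef_pos: [0.5085, -0.1168, 0.0516]
tcp_rot: [-2.172, -2.267, -0.003]
wrist_force: [1.9, 6.3, 4.4]
finger_gap: 0.179
```

>>> move_arm:
  steps:
    - {"tx":0.0,"ty":-0.06,"tz":0.0,"spin":0.0}

```text
time: 7.62
eef_pos: [0.5085, -0.1187, 0.0516]
tcp_rot: [-2.171, -2.268, -0.003]
wrist_force: [1.7, 6.1, 4.4]
finger_gap: 0.18
```

>>> move_arm:
  steps:
    - {"tx":0.0,"ty":-0.06,"tz":0.0,"spin":0.0}

```text
time: 7.75
eef_pos: [0.5085, -0.121, 0.0516]
tcp_rot: [-2.171, -2.268, -0.003]
wrist_force: [1.6, 5.6, 3.7]
finger_gap: 0.181
```

>>> move_arm:
  steps:
    - {"tx":0.0,"ty":-0.06,"tz":0.0,"spin":0.0}

```text
time: 7.88
eef_pos: [0.5086, -0.1234, 0.0516]
tcp_rot: [-2.171, -2.268, -0.004]
wrist_force: [1.5, 4.3, 1.4]
finger_gap: 0.179
```

>>> move_arm:
  steps:
    - {"tx":0.0,"ty":0.06,"tz":0.0,"spin":0.0}
    - {"tx":0.0,"ty":0.06,"tz":0.0,"spin":0.0}

```text
time: 8.12
eef_pos: [0.5086, -0.1228, 0.0516]
tcp_rot: [2.175, 2.265, -0.001]
wrist_force: [3.2, -4.5, 0.7]
finger_gap: 0.177
```

>>> move_arm:
  steps:
    - {"tx":0.0,"ty":0.06,"tz":0.0,"spin":0.0}

```text
time: 8.25
eef_pos: [0.5085, -0.1207, 0.0516]
tcp_rot: [2.176, 2.264, -0.002]
wrist_force: [2.7, -4.7, 1.9]
finger_gap: 0.181
```

>>> move_arm:
  steps:
    - {"tx":0.0,"ty":0.06,"tz":0.0,"spin":0.0}

```text
time: 8.38
eef_pos: [0.5085, -0.1184, 0.0516]
tcp_rot: [2.176, 2.264, -0.002]
wrist_force: [3.0, -4.5, 2.4]
finger_gap: 0.183
```

>>> move_arm:
  steps:
    - {"tx":0.0,"ty":0.06,"tz":0.0,"spin":0.0}

```text
time: 8.5
eef_pos: [0.5084, -0.1163, 0.0516]
tcp_rot: [2.176, 2.264, -0.003]
wrist_force: [2.6, -11.1, 1.6]
finger_gap: 0.178
```

>>> move_arm:
  steps:
    - {"tx":0.0,"ty":-0.03,"tz":0.0,"spin":0.0}
    - {"tx":0.0,"ty":0.0,"tz":0.0,"spin":0.0}
    - {"tx":0.0,"ty":0.0,"tz":1.0,"spin":0.0}
    - {"tx":0.0,"ty":0.0,"tz":1.0,"spin":0.0}
    - {"tx":0.12,"ty":1.0,"tz":1.0,"spin":0.0}
    - {"tx":0.12,"ty":1.0,"tz":1.0,"spin":0.0}
    - {"tx":0.12,"ty":1.0,"tz":1.0,"spin":0.0}
    - {"tx":0.12,"ty":1.0,"tz":0.0,"spin":0.0}
    - {"tx":0.12,"ty":1.0,"tz":0.0,"spin":0.0}
    - {"tx":0.12,"ty":1.0,"tz":0.0,"spin":0.0}
  hand: 0.5

```text
time: 9.75
eef_pos: [0.5365, 0.1256, 0.2511]
tcp_rot: [-2.175, -2.266, 0.002]
wrist_force: [0.5, -0.1, 0.8]
finger_gap: 0.501
```

Run:
```python
from h import *
s=sensors.observe(); print(s['time'],s['eef_pos'])
w=read_camera('wrist'); save(w['pixels'],'w4')
q=read_camera('side'); save(crop(q['pixels'],220,190,380,310,5),'side4')
print([(r['xy'],onz(w,r['xy'],.11,s)) for r in finder.place_of(w,'driver_grip')][:2])
```

```text
9.75 [0.53645348 0.12559344 0.25114162]
[([346.9, 16.7], array([0.55612721, 0.29660765, 0.11      ]))]
```

View pics/w4.png

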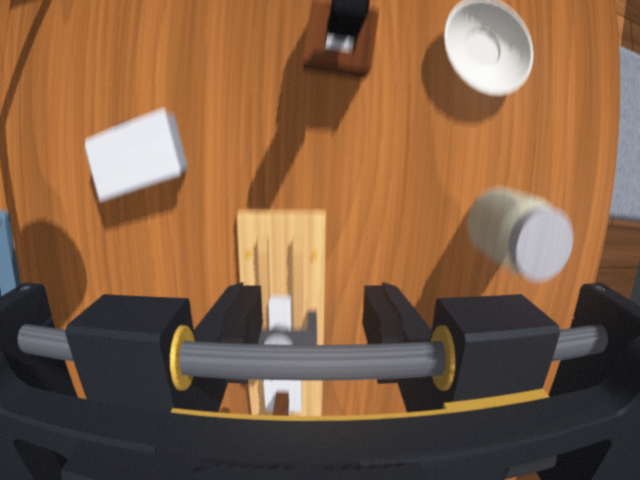

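View pics/side4.png

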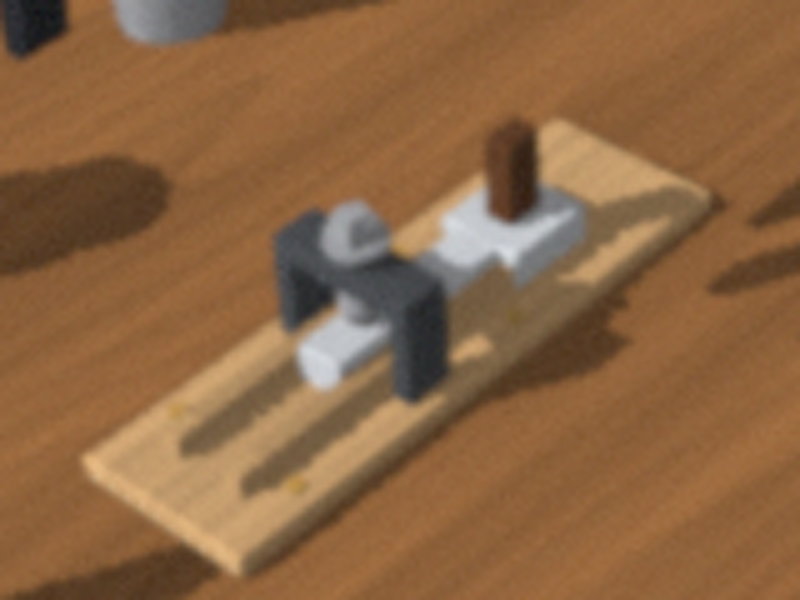

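The side view shows the block home, its bar out past the bridge (crop (320,365)). The wrist view shows the driver at (345,20). Moving above it.

>>> move_arm:
  steps:
    - {"tx":0.1,"ty":1.0,"tz":0.0,"spin":0.0}
    - {"tx":0.1,"ty":1.0,"tz":0.0,"spin":0.0}
    - {"tx":0.1,"ty":0.9,"tz":0.0,"spin":0.0}
    - {"tx":0.0,"ty":0.0,"tz":0.0,"spin":0.0}

```text
time: 10.4
eef_pos: [0.5483, 0.2423, 0.251]
tcp_rot: [-2.17, -2.269, 0.001]
wrist_force: [0.4, -0.2, -0.5]
finger_gap: 0.498
```

Run:
```python
from h import *
s=sensors.observe(); print(s['time'],s['eef_pos'],s['joints'].round(2))
w=read_camera('wrist'); save(w['pixels'],'w5')
print([(r['xy'],onz(w,r['xy'],.11,s)) for r in finder.place_of(w,'driver_grip')][:2])
np.save('w5.npy',w['pixels'])
```

```text
10.4 [0.54826363 0.24233389 0.25104846] [-0.13  0.49 -0.5   1.64  0.25  1.08 -0.65]
[]
```

View pics/w5.png

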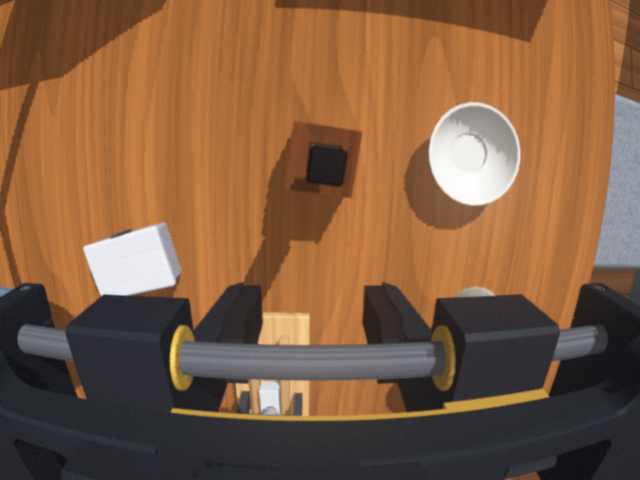

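Run:
```python
import numpy as np,cv2
im=np.load('w5.npy'); c=im[110:210,275:375]; c=cv2.convertScaleAbs(cv2.resize(c,None,fx=6,fy=6,interpolation=cv2.INTER_CUBIC),alpha=2.2,beta=10)
cv2.imwrite('pics/w5c.png',c[:,:,::-1])
```

```text
(no output)
```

View pics/w5c.png

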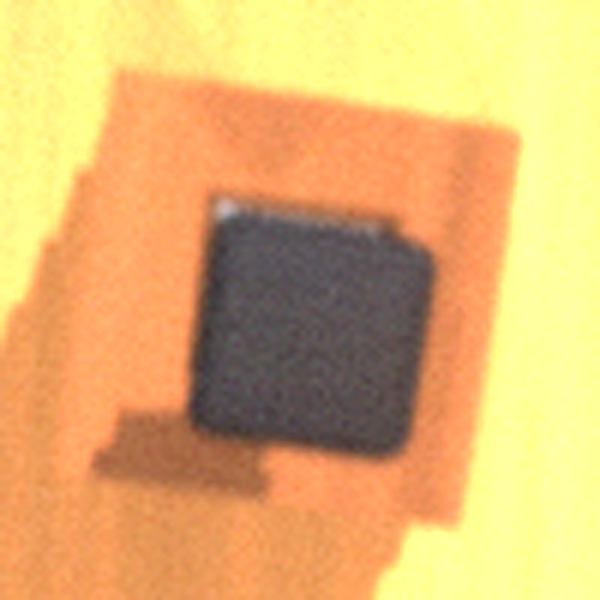

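Run:
```python
from h import *
s=sensors.observe(); w=dict(rvec=None)
w=read_camera('wrist')
for u in ((327.1,165.3),):
    print(onz(w,u,.145,s))
def cc(x,y): return (275+x/6-.4,110+y/6-.4)
C=[onz(w,cc(*u),.145,s)[:2] for u in ((222,212),(432,238),(408,458),(192,432))]
print(np.mean(C,0)); C=np.array(C)
for i in range(4):
    d=C[(i+1)%4]-C[i]; print(np.linalg.norm(d), np.degrees(np.arctan2(d[1],d[0]))%90)
C=[onz(w,cc(*u),.05,s)[:2] for u in ((118,72),(520,133),(460,522))]
print('stand',(C[0]+C[2])/2)
```

```text
[0.55695625 0.29220098 0.145     ]
[0.55682089 0.29210195]
0.023701560189930374 85.57351820602828
0.02520676999402648 86.75271462436424
0.02469153049014014 85.53528757271548
0.02518936435959444 84.50160764992934
stand [0.5570398  0.29160595]
```

>>> move_arm:
  steps:
    - {"tx":0.11,"ty":0.62,"tz":0.0,"spin":-0.35}
    - {"tx":0.11,"ty":0.62,"tz":0.0,"spin":-0.35}
    - {"tx":0.0,"ty":0.0,"tz":-1.0,"spin":0.0}
    - {"tx":0.0,"ty":0.0,"tz":-1.0,"spin":0.0}
    - {"tx":0.0,"ty":0.0,"tz":-1.0,"spin":0.0}
    - {"tx":0.0,"ty":0.0,"tz":-0.8,"spin":0.0}
    - {"tx":0.0,"ty":0.0,"tz":0.0,"spin":0.0}
  hand: 0.7

```text
time: 11.42
eef_pos: [0.5569, 0.2868, 0.0972]
tcp_rot: [-2.312, -2.127, 0.009]
wrist_force: [0.1, 0.1, 1.9]
finger_gap: 0.7
```

>>> move_arm:
  steps:
    - {"tx":0.0,"ty":0.0,"tz":0.0,"spin":0.0}
    - {"tx":0.0,"ty":0.0,"tz":0.0,"spin":0.0}
    - {"tx":0.0,"ty":0.0,"tz":0.0,"spin":0.0}
    - {"tx":0.0,"ty":0.0,"tz":0.0,"spin":0.0}
  hand: 0.0
  squeeze: 25.0

```text
time: 11.92
eef_pos: [0.5572, 0.2901, 0.0999]
tcp_rot: [-2.309, -2.129, 0.002]
wrist_force: [-5.8, -0.2, 4.8]
finger_gap: 0.294
```

Run:
```python
from h import *
s=sensors.observe(); print(s['time'],s['eef_pos'],s['joints'].round(2),s['finger_gap'],s['wrist_force'])
w=read_camera('wrist'); save(w['pixels'],'w6')
```

```text
11.925 [0.55721883 0.2900592  0.09988084] [-0.27  0.71 -0.41  1.67  0.35  0.84 -0.91] 0.2937424741468372 [-5.79544739 -0.23848425  4.7598825 ]
```

View pics/w6.png

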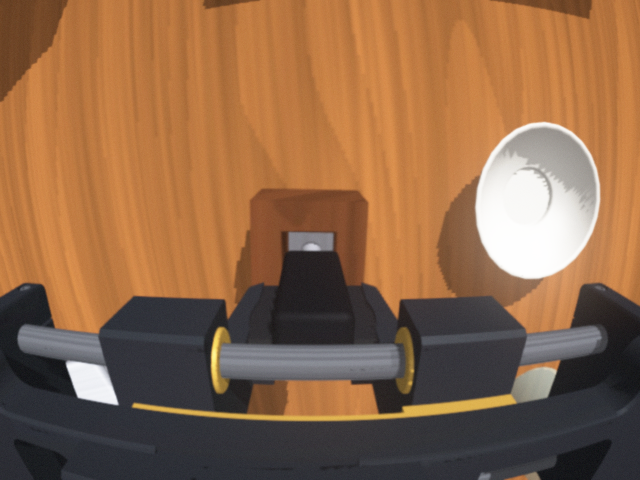

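The driver is gripped (gap 25.8 mm matches the 26 mm handle). Next I lift it straight out and hover short of the screw, so the wrist camera looks onto the head.

>>> move_arm:
  steps:
    - {"tx":0.0,"ty":0.0,"tz":0.5,"spin":0.0}
    - {"tx":0.0,"ty":0.0,"tz":1.0,"spin":0.0}
    - {"tx":0.0,"ty":0.0,"tz":1.0,"spin":0.0}
    - {"tx":0.0,"ty":0.0,"tz":1.0,"spin":0.0}
    - {"tx":-0.14,"ty":-1.0,"tz":0.0,"spin":0.0}
    - {"tx":-0.14,"ty":-1.0,"tz":0.0,"spin":0.0}
    - {"tx":-0.14,"ty":-1.0,"tz":0.0,"spin":0.0}
    - {"tx":-0.14,"ty":-1.0,"tz":0.0,"spin":0.0}
    - {"tx":-0.14,"ty":-1.0,"tz":0.0,"spin":0.0}
    - {"tx":-0.14,"ty":-1.0,"tz":0.0,"spin":0.0}

```text
time: 13.22
eef_pos: [0.5247, 0.0485, 0.2409]
tcp_rot: [2.309, 2.128, 0.002]
wrist_force: [0.3, -0.7, -1.6]
finger_gap: 0.293
```

>>> move_arm:
  steps:
    - {"tx":-0.14,"ty":-1.0,"tz":0.0,"spin":0.0}
    - {"tx":-0.14,"ty":-1.0,"tz":0.0,"spin":0.0}
    - {"tx":-0.13,"ty":-1.0,"tz":0.0,"spin":0.0}
    - {"tx":0.0,"ty":0.0,"tz":0.0,"spin":0.0}
    - {"tx":0.0,"ty":0.0,"tz":0.0,"spin":0.0}

```text
time: 13.85
eef_pos: [0.5085, -0.0694, 0.2404]
tcp_rot: [2.309, 2.129, 0.002]
wrist_force: [0.4, 0.5, -1.6]
finger_gap: 0.293
```

Run:
```python
from h import *
s=sensors.observe(); print(s['time'],s['eef_pos'],s['tcp_rot'],s['joints'].round(2),s['finger_gap'],s['wrist_force'])
w=read_camera('wrist'); save(w['pixels'],'w7'); np.save('w7.npy',w['pixels'])
print([(r['xy'],onz(w,r['xy'],.08,s)) for r in finder.place_of(w,'screw_head')][:2])
print([r['xy'] for r in finder.place_of(w,'driver_socket')][:2])
import pickle; pickle.dump((s,w),open('w7.pkl','wb'))
```

```text
13.85 [ 0.50850897 -0.06943345  0.24041503] [2.30867595e+00 2.12930157e+00 1.99860706e-03] [ 0.38  0.33 -0.41  1.88  0.16  0.96 -0.17] 0.29287169831667237 [ 0.38104282  0.5224317  -1.55850339]
[([303.3, 154.4], array([ 0.50624249, -0.01020374,  0.08      ]))]
[[310.4, 237.5]]
```

View pics/w7.png

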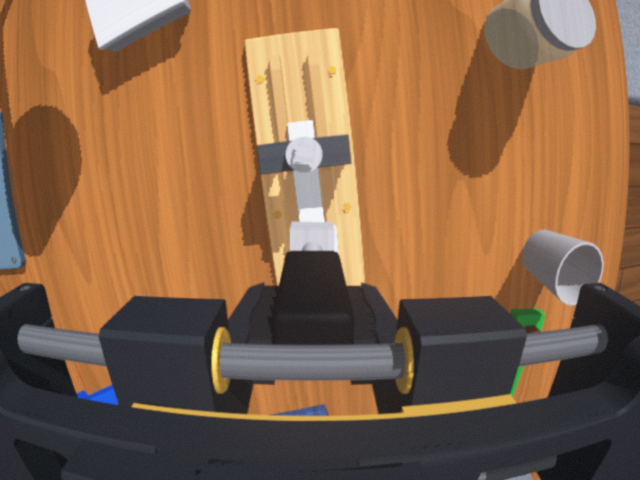

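Run:
```python
import numpy as np,cv2
im=np.load('w7.npy')
a=cv2.resize(im[130:180,278:328],None,fx=8,fy=8,interpolation=cv2.INTER_CUBIC)
b=cv2.resize(im[210:310,265:365],None,fx=4,fy=4,interpolation=cv2.INTER_CUBIC)
a=cv2.convertScaleAbs(a,alpha=1.6,beta=-120)
cv2.imwrite('pics/w7c.png',np.hstack([a,b])[:,:,::-1])
```

```text
(no output)
```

View pics/w7c.png

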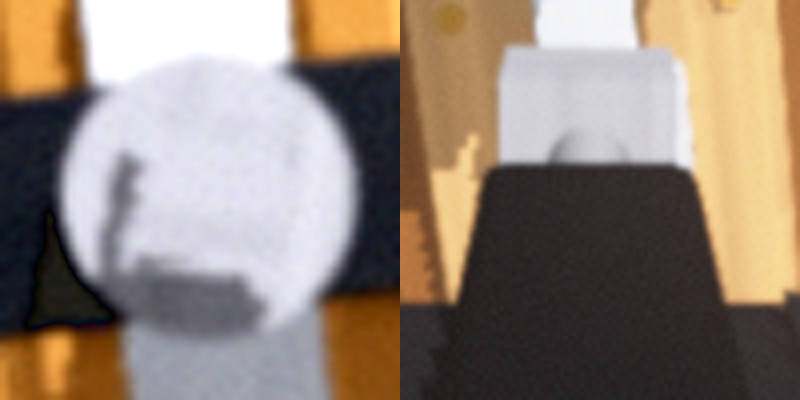

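Run:
```python
from h import *
import pickle
s,w=pickle.load(open('w7.pkl','rb'))
A=lambda x,y:(278+x/8-.44,130+y/8-.44)
P=lambda u,z:onz(w,A(*u),z,s)[:2]
for a,b in (((105,270),(125,155)),((118,262),(137,158)),((135,275),(262,302)),((135,260),(255,275)),((0,100),(400,63)),((0,333),(400,293))):
    d=P(b,.08)-P(a,.08); print(np.degrees(np.arctan2(d[1],d[0]))%90)
c=[P(u,.08) for u in ((60,195),(358,195),(210,55),(210,338))]; print('collar',c,(c[0]+c[1])/2,(c[2]+c[3])/2)
Rt=R.from_rotvec(s['tcp_rot']).as_matrix()
for z in (.150,.155,.160):
    L,M=(onz(w,u,z,s) for u in ((289.8,222),(333.5,222)))
    print(z,np.linalg.norm(L-M),(Rt.T@((L+M)/2-s['eef_pos'])).round(4))
```

```text
75.1723589719325
74.72100320756716
73.01002199297328
77.91167428269412
0.40719184617242976
0.8860008100975098
collar [array([ 0.49138969, -0.00848922]), array([ 0.52176599, -0.01108384]), array([0.50789752, 0.00453031]), array([ 0.50544277, -0.02459904])] [ 0.50657784 -0.00978653] [ 0.50667015 -0.01003436]
0.15 0.02849312492889254 [ 0.0175 -0.0004  0.0904]
0.155 0.027890684511392816 [ 0.0186 -0.0004  0.0854]
0.16 0.027288244093893032 [ 0.0197 -0.0004  0.0804]
```

Run:
```python
from h import *
import pickle
s,w=pickle.load(open('w7.pkl','rb'))
Rt=R.from_rotvec(s['tcp_rot']).as_matrix()
L,M=(onz(w,u,.2404+.045,s) for u in ((286.5,251),(338,251)))
print('handle top far edge',np.linalg.norm(L-M),(Rt.T@((L+M)/2-s['eef_pos'])).round(4))
for z in (.165,.17,.175,.18,.185):
    L,M=(onz(w,u,z,s) for u in ((290.3,228.5),(333.5,228.5)))
    print(z,np.linalg.norm(L-M),(Rt.T@((L+M)/2-s['eef_pos'])).round(4))
```

```text
handle top far edge 0.0146619731841443 [ 0.0389 -0.     -0.045 ]
0.165 0.02649310683031013 [ 0.0167 -0.0002  0.0754]
0.17 0.02589501660476306 [ 0.0179 -0.0002  0.0704]
0.175 0.0252969263792161 [ 0.0191 -0.0002  0.0654]
0.18 0.02469883615366903 [ 0.0203 -0.0002  0.0604]
0.185 0.024100745928121958 [ 0.0215 -0.0002  0.0554]
```

>>> move_arm:
  steps:
    - {"tx":-0.04,"ty":0.69,"tz":0.0,"spin":-0.5}
    - {"tx":-0.04,"ty":0.68,"tz":-0.4,"spin":-0.5}
    - {"tx":0.0,"ty":0.0,"tz":-0.9,"spin":0.0}
    - {"tx":0.0,"ty":0.0,"tz":0.0,"spin":0.0}
    - {"tx":0.0,"ty":0.0,"tz":0.0,"spin":0.0}

```text
time: 14.62
eef_pos: [0.5055, -0.0151, 0.1885]
tcp_rot: [2.486, 1.92, 0.001]
wrist_force: [0.5, -0.6, -1.5]
finger_gap: 0.291
```

Run:
```python
from h import *
import pickle
s=sensors.observe(); Rm=R.from_rotvec(s['tcp_rot']).as_matrix()
print(s['time'],s['eef_pos'],np.degrees(np.arctan2(Rm[1,0],Rm[0,0])),s['joints'].round(2),s['finger_gap'],s['wrist_force'])
w=read_camera('wrist'); q=read_camera('side'); p=read_camera('top')
pickle.dump((s,w,q,p),open('w8.pkl','wb'))
a=crop(w['pixels'],260,190,360,290,4); b=crop(q['pixels'],265,205,331,271,6); b=cv2.resize(b,(400,400))
save(np.hstack([a,b]),'w8')
print(proj(p,(.5066,-.0099,.09)),proj(q,(.5066,-.0099,.093)))
```

```text
14.625 [ 0.50547977 -0.01505477  0.18847952] 75.36669406771172 [ 0.25  0.39 -0.38  1.94  0.19  0.84 -0.49] 0.29105608698900076 [ 0.51124139 -0.62897805 -1.48822736]
[312.24868805 222.86898829] [290.63043496 232.75071929]
```

View pics/w8.png

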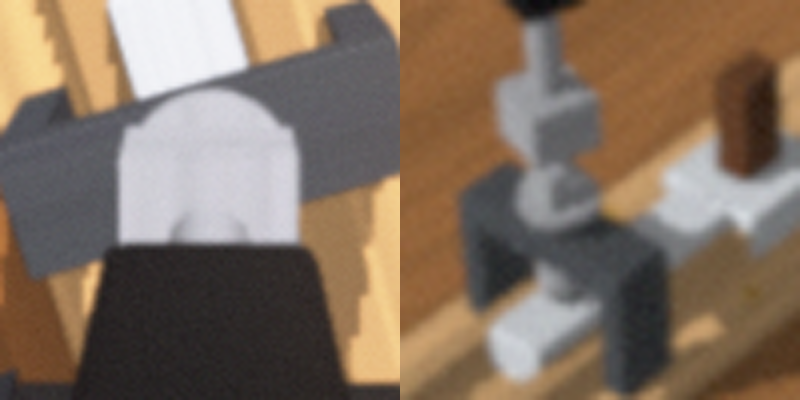

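Run:
```python
from h import *
import pickle
s,w,q,p=pickle.load(open('w8.pkl','rb'))
Rt=R.from_rotvec(s['tcp_rot']).as_matrix()
f=lambda u,z:(Rt.T@(onz(w,u,z,s)-s['eef_pos'])).round(4)
print('collar far',f((312,211.8),.08)[0]-.015,f((312,211.8),.079)[0]-.015)
for y in (125,130,140): print(y,'socket', f((289.4,190+y/4),.1035),f((334.6,190+y/4),.1035),f((312,190+y/4),.1035)[0]-.013)
a=cv2.resize(w['pixels'][205:255,285:340],None,fx=12,fy=12,interpolation=cv2.INTER_CUBIC)
save(cv2.convertScaleAbs(a,alpha=2.2,beta=-230),'w8c')
b=p['pixels'][195:255,285:345]; save(cv2.resize(b,None,fx=9,fy=9,interpolation=cv2.INTER_CUBIC),'t8c')
for cam,nm in ((p,'top'),(q,'side')):
    print(nm,[proj(cam,x).round(1) for x in ((.5066,-.0099,.08),(.5066,-.0099,.1035),(.5066,-.0099,.2335))])
```

```text
collar far 0.0057 0.005500000000000001
125 socket [ 0.0191 -0.0147  0.085 ] [0.0191 0.0141 0.085 ] 0.0060999999999999995
130 socket [ 0.0183 -0.0147  0.085 ] [0.0183 0.0141 0.085 ] 0.005300000000000001
140 socket [ 0.0167 -0.0148  0.085 ] [0.0167 0.0141 0.085 ] 0.0037
top [array([312.3, 223.9]), array([312.1, 221.5]), array([311. , 206.8])]
side [array([291. , 237.5]), array([290.3, 228.9]), array([286.3, 176.3])]
```

View pics/w8c.png

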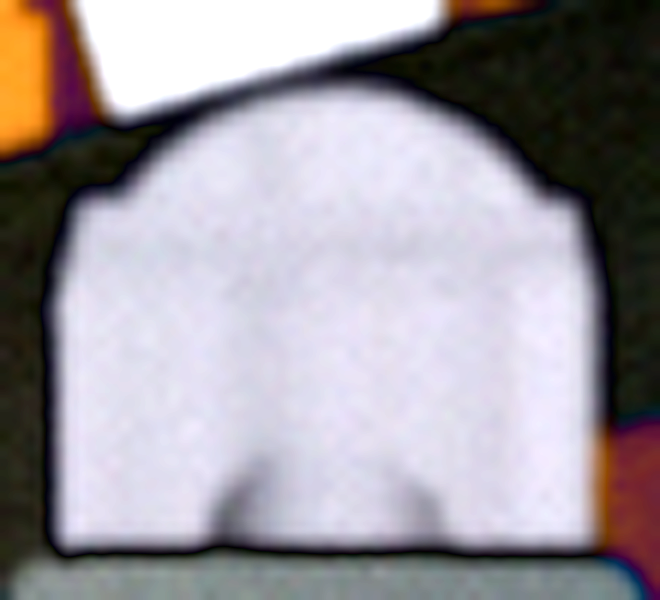

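View pics/t8c.png

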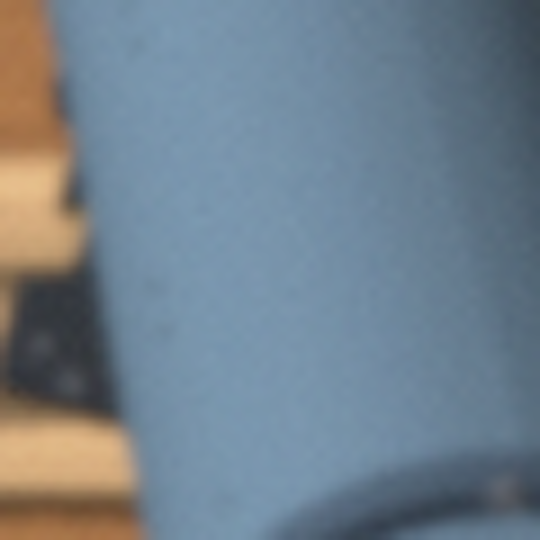

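Seen from the wrist, socket and collar agree to within about 0.6 mm. I lower onto the head in small steps and watch the force.

>>> move_arm:
  steps:
    - {"tx":0.0,"ty":-0.015,"tz":-0.2,"spin":0.0}
    - {"tx":0.0,"ty":0.0,"tz":-0.1,"spin":0.0}

```text
time: 15.02
eef_pos: [0.5046, -0.0162, 0.1751]
tcp_rot: [-2.487, -1.92, 0.001]
wrist_force: [-0.2, -0.3, -1.6]
finger_gap: 0.296
```

>>> move_arm:
  steps:
    - {"tx":0.0,"ty":0.0,"tz":-0.1,"spin":0.0}

```text
time: 15.15
eef_pos: [0.5049, -0.016, 0.1712]
tcp_rot: [2.487, 1.92, -0.0]
wrist_force: [0.9, 0.4, -0.1]
finger_gap: 0.29
```

>>> move_arm:
  steps:
    - {"tx":0.0,"ty":0.0,"tz":-0.06,"spin":0.0}

```text
time: 15.28
eef_pos: [0.5049, -0.0159, 0.1688]
tcp_rot: [-2.487, -1.92, -0.0]
wrist_force: [0.4, -0.2, -1.2]
finger_gap: 0.295
```

>>> move_arm:
  steps:
    - {"tx":0.0,"ty":0.0,"tz":-0.06,"spin":0.0}

```text
time: 15.4
eef_pos: [0.5049, -0.0159, 0.1666]
tcp_rot: [2.487, 1.92, 0.0]
wrist_force: [-0.2, 0.3, -1.4]
finger_gap: 0.293
```

Run:
```python
from h import *
s=sensors.observe(); print(s['time'],s['eef_pos'],s['wrist_force'],s['ft_torque'])
w=read_camera('wrist'); q=read_camera('side')
a=crop(w['pixels'],260,190,360,290,4); b=crop(q['pixels'],265,205,331,271,6); b=cv2.resize(b,(400,400))
save(np.hstack([a,b]),'w9')
```

```text
15.4 [ 0.50492748 -0.01585894  0.16656553] [-0.17165624  0.26998905 -1.37038164] [-0.05422388 -0.18381831 -0.02781299]
```

View pics/w9.png

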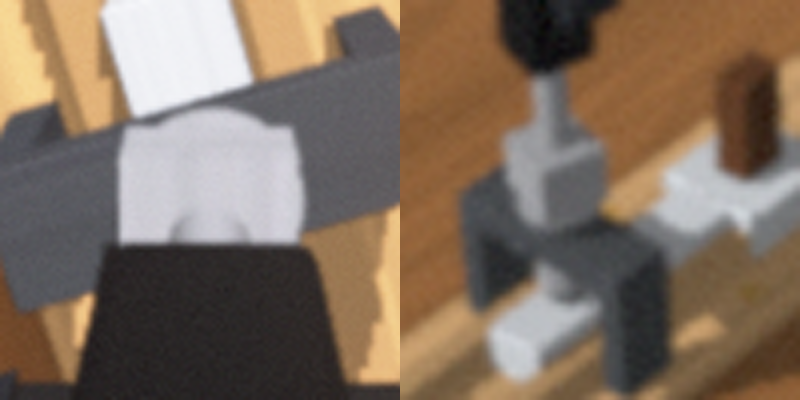

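The socket is sliding over the head with no resistance. I continue down until the rim touches.

>>> move_arm:
  steps:
    - {"tx":0.0,"ty":0.0,"tz":-0.05,"spin":0.0}

```text
time: 15.62
eef_pos: [0.5049, -0.0159, 0.1648]
tcp_rot: [2.486, 1.92, 0.0]
wrist_force: [0.2, -0.4, -1.2]
finger_gap: 0.291
```

>>> move_arm:
  steps:
    - {"tx":0.0,"ty":0.0,"tz":-0.05,"spin":0.0}

```text
time: 15.75
eef_pos: [0.5053, -0.0158, 0.1636]
tcp_rot: [2.486, 1.92, 0.001]
wrist_force: [-4.8, 0.6, 18.2]
finger_gap: 0.294
```

>>> move_arm:
  steps:
    - {"tx":0.0,"ty":0.0,"tz":0.0,"spin":0.0}

```text
time: 15.88
eef_pos: [0.5052, -0.0158, 0.1638]
tcp_rot: [2.486, 1.92, 0.0]
wrist_force: [-3.3, 0.3, 10.5]
finger_gap: 0.294
```

Run:
```python
from h import *
s=sensors.observe(); print(s['time'],s['eef_pos'],s['wrist_force'],s['ft_torque'],s['joints'].round(2))
w=read_camera('wrist'); q=read_camera('side')
a=crop(w['pixels'],260,190,360,290,4); b=crop(q['pixels'],265,205,331,271,6); b=cv2.resize(b,(400,400))
save(np.hstack([a,b]),'w10')
```

```text
15.875 [ 0.50521548 -0.01581345  0.1638399 ] [-3.27152186  0.28063158 10.52474864] [-0.14750067  0.78366298  0.02579337] [ 0.24  0.42 -0.37  1.96  0.21  0.79 -0.5 ]
```

View pics/w10.png

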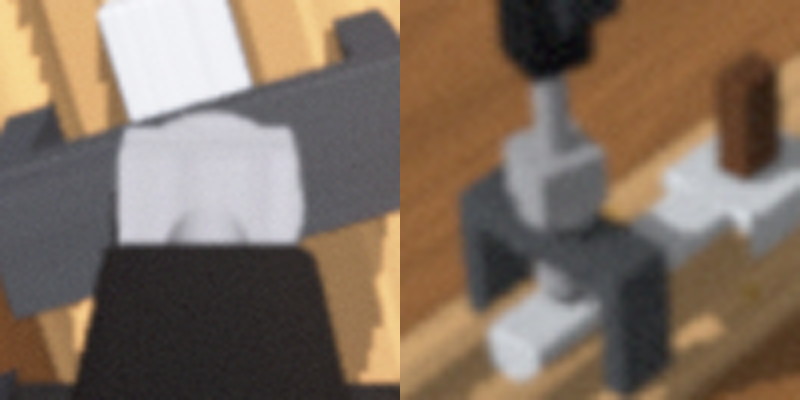

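Seated: the rim touches at TCP z=0.1638, so the rim is at about 79 mm, as it should be. The head stood about 0.28 rad clockwise of square, so touch can lie 0.57 to 1.8 rad further. The first turn is 57° clockwise, which stays below about 3 N even in the worst case.

>>> move_arm:
  steps:
    - {"tx":0.0,"ty":0.0,"tz":0.01,"spin":-0.95}
    - {"tx":0.0,"ty":0.0,"tz":-0.008,"spin":-0.95}
    - {"tx":0.0,"ty":0.0,"tz":-0.008,"spin":-0.95}
    - {"tx":0.0,"ty":0.0,"tz":-0.008,"spin":-0.95}

```text
time: 16.48
eef_pos: [0.5035, -0.0148, 0.1627]
tcp_rot: [-2.977, -0.999, 0.004]
wrist_force: [-6.1, 3.2, 11.3]
finger_gap: 0.3
```

>>> move_arm:
  steps:
    - {"tx":0.0,"ty":0.0,"tz":-0.008,"spin":-0.95}
    - {"tx":0.0,"ty":0.0,"tz":-0.008,"spin":-0.95}
    - {"tx":0.0,"ty":0.0,"tz":0.0,"spin":0.0}
    - {"tx":0.0,"ty":0.0,"tz":0.0,"spin":0.0}

```text
time: 16.98
eef_pos: [0.5032, -0.0136, 0.162]
tcp_rot: [-3.098, -0.503, 0.005]
wrist_force: [-7.3, 4.7, 11.7]
finger_gap: 0.294
```

Run:
```python
from h import *
s=sensors.observe(); Rm=R.from_rotvec(s['tcp_rot']).as_matrix()
print(s['time'],s['eef_pos'],np.degrees(np.arctan2(Rm[1,0],Rm[0,0])),s['wrist_force'],s['ft_torque'],s['joints'].round(2))
w=read_camera('wrist'); q=read_camera('side')
a=crop(w['pixels'],260,190,360,290,4); b=crop(q['pixels'],265,205,331,271,6); b=cv2.resize(b,(400,400))
save(np.hstack([a,b]),'w11')
```

```text
16.975 [ 0.50315065 -0.0136155   0.16197039] 18.42441266951966 [-7.27634105  4.70651527 11.74183619] [ 1.4842842   1.87734122 -0.02786549] [ 0.06  0.4  -0.15  1.98  0.08  0.77 -1.38]
```

View pics/w11.png

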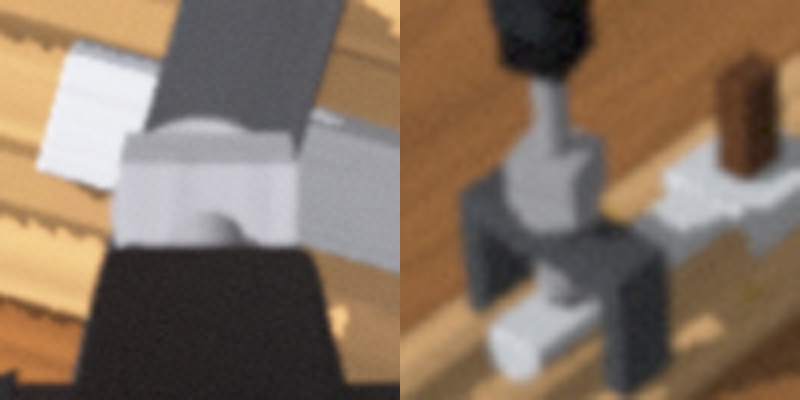

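Turned and still seated. Next I let go, go over to the tab and feel the drag.

>>> move_arm:
  steps:
    - {"tx":0.0,"ty":0.0,"tz":0.0,"spin":0.0}
    - {"tx":0.0,"ty":0.0,"tz":0.0,"spin":0.0}
    - {"tx":0.0,"ty":0.0,"tz":0.8,"spin":0.0}
    - {"tx":0.0,"ty":0.0,"tz":0.8,"spin":0.0}
    - {"tx":0.0,"ty":-0.2,"tz":0.0,"spin":0.92}
    - {"tx":0.02,"ty":-0.3,"tz":0.0,"spin":0.92}
    - {"tx":0.02,"ty":-0.4,"tz":0.0,"spin":0.92}
    - {"tx":0.02,"ty":-0.4,"tz":0.0,"spin":0.92}
    - {"tx":0.02,"ty":-0.4,"tz":0.0,"spin":0.92}
    - {"tx":0.02,"ty":-0.4,"tz":0.0,"spin":0.92}
  hand: 0.6

```text
time: 18.32
eef_pos: [0.5089, -0.1008, 0.2254]
tcp_rot: [2.512, 1.887, -0.0]
wrist_force: [0.8, 0.2, -0.0]
finger_gap: 0.597
```

>>> move_arm:
  steps:
    - {"tx":0.02,"ty":-0.3,"tz":-0.5,"spin":0.92}
    - {"tx":0.01,"ty":-0.19,"tz":-0.5,"spin":0.96}
    - {"tx":0.0,"ty":0.0,"tz":-0.9,"spin":0.0}

```text
time: 18.7
eef_pos: [0.5111, -0.121, 0.1495]
tcp_rot: [2.174, 2.264, 0.002]
wrist_force: [0.7, -0.9, -0.5]
finger_gap: 0.598
```

Run:
```python
from h import *
s=sensors.observe(); Rm=R.from_rotvec(s['tcp_rot']).as_matrix()
print(s['time'],s['eef_pos'],np.degrees(np.arctan2(Rm[1,0],Rm[0,0])),s['wrist_force'])
w=read_camera('wrist'); save(w['pixels'],'w12')
q=read_camera('side'); b=crop(q['pixels'],240,140,360,280,4); save(b,'s12')
```

```text
18.7 [ 0.51107766 -0.12103893  0.14953138] 92.32961994096314 [ 0.6985846  -0.90188065 -0.45738355]
```

View pics/w12.png

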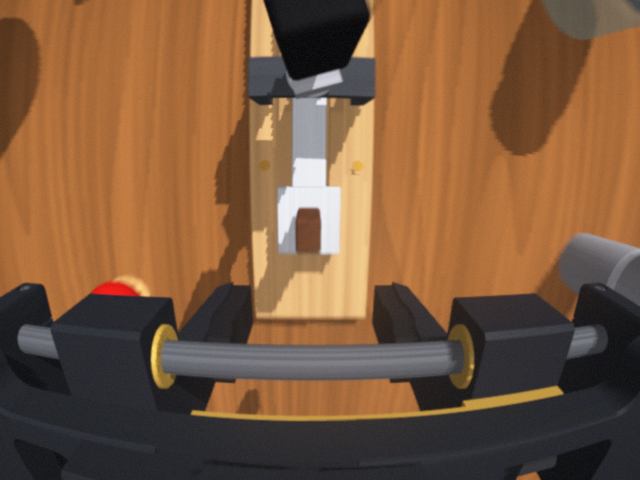

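View pics/s12.png

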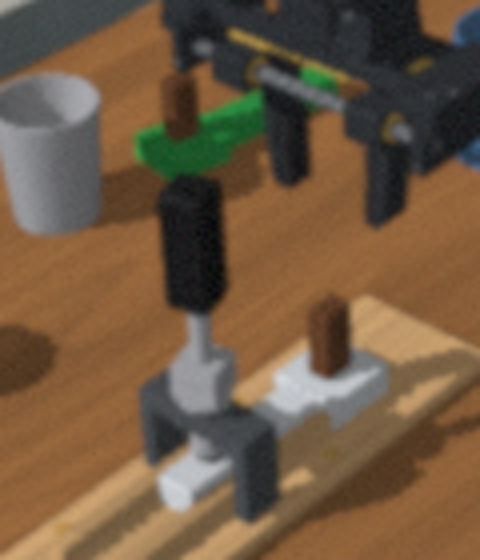

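The driver stands upright on the head by itself (s12: handle (195,245), socket (200,378)). Going down onto the tab.

>>> move_arm:
  steps:
    - {"tx":-0.04,"ty":0.12,"tz":-0.95,"spin":0.0}
    - {"tx":0.0,"ty":0.0,"tz":-0.95,"spin":0.0}
    - {"tx":0.0,"ty":0.0,"tz":-0.42,"spin":0.0}
    - {"tx":0.0,"ty":0.0,"tz":0.0,"spin":0.0}
    - {"tx":0.0,"ty":0.0,"tz":0.0,"spin":0.0}

```text
time: 19.42
eef_pos: [0.5096, -0.1149, 0.0581]
tcp_rot: [2.174, 2.265, 0.002]
wrist_force: [0.0, 0.0, 0.9]
finger_gap: 0.603
```

>>> move_arm:
  steps:
    - {"tx":0.0,"ty":0.0,"tz":0.0,"spin":0.0}
    - {"tx":0.0,"ty":0.0,"tz":0.0,"spin":0.0}
    - {"tx":0.0,"ty":0.0,"tz":0.0,"spin":0.0}
    - {"tx":0.0,"ty":0.0,"tz":0.0,"spin":0.0}
  hand: 0.0
  squeeze: 15.0

```text
time: 19.92
eef_pos: [0.5085, -0.1147, 0.0568]
tcp_rot: [2.175, 2.266, 0.0]
wrist_force: [0.7, 0.3, -0.6]
finger_gap: 0.178
```

>>> move_arm:
  steps:
    - {"tx":0.0,"ty":-0.06,"tz":0.0,"spin":0.0}
    - {"tx":0.0,"ty":-0.06,"tz":0.0,"spin":0.0}

```text
time: 20.18
eef_pos: [0.5088, -0.1189, 0.0568]
tcp_rot: [-2.175, -2.267, -0.001]
wrist_force: [-0.9, 3.4, 2.9]
finger_gap: 0.181
```

>>> move_arm:
  steps:
    - {"tx":0.0,"ty":-0.06,"tz":0.0,"spin":0.0}

```text
time: 20.3
eef_pos: [0.5088, -0.1215, 0.0568]
tcp_rot: [-2.175, -2.267, -0.001]
wrist_force: [-0.6, 4.7, 2.7]
finger_gap: 0.178
```

>>> move_arm:
  steps:
    - {"tx":0.0,"ty":-0.06,"tz":0.0,"spin":0.0}

```text
time: 20.42
eef_pos: [0.5089, -0.124, 0.0569]
tcp_rot: [2.175, 2.267, 0.001]
wrist_force: [0.4, 0.6, -1.3]
finger_gap: 0.176
```

>>> move_arm:
  steps:
    - {"tx":0.0,"ty":0.06,"tz":0.0,"spin":0.0}
    - {"tx":0.0,"ty":0.06,"tz":0.0,"spin":0.0}

```text
time: 20.68
eef_pos: [0.5087, -0.1213, 0.0568]
tcp_rot: [2.176, 2.263, -0.001]
wrist_force: [1.2, -4.0, 1.6]
finger_gap: 0.178
```

>>> move_arm:
  steps:
    - {"tx":0.0,"ty":0.06,"tz":0.0,"spin":0.0}

```text
time: 20.8
eef_pos: [0.5086, -0.1181, 0.0568]
tcp_rot: [2.176, 2.265, -0.001]
wrist_force: [1.5, -3.6, 1.7]
finger_gap: 0.179
```

>>> move_arm:
  steps:
    - {"tx":0.0,"ty":0.06,"tz":0.0,"spin":0.0}

```text
time: 20.92
eef_pos: [0.5085, -0.1151, 0.0568]
tcp_rot: [2.176, 2.265, -0.001]
wrist_force: [1.2, -4.2, 2.7]
finger_gap: 0.179
```

Corrected for pressing and side load, the drag is about 2 N, the same as the free block, so the foot is not touching yet. Back to the driver, regripped a quarter turn round, for another 0.45 rad.

>>> move_arm:
  steps:
    - {"tx":0.0,"ty":0.01,"tz":0.0,"spin":0.0}
    - {"tx":0.0,"ty":0.0,"tz":0.0,"spin":0.0}
    - {"tx":0.0,"ty":0.0,"tz":1.0,"spin":0.4}
    - {"tx":0.0,"ty":0.0,"tz":1.0,"spin":0.4}
    - {"tx":0.0,"ty":0.0,"tz":1.0,"spin":0.4}
    - {"tx":0.0,"ty":0.0,"tz":1.0,"spin":0.4}
    - {"tx":-0.02,"ty":0.7,"tz":0.3,"spin":0.0}
    - {"tx":-0.02,"ty":1.0,"tz":0.0,"spin":0.0}
    - {"tx":-0.02,"ty":0.9,"tz":0.0,"spin":0.0}
    - {"tx":0.0,"ty":0.0,"tz":0.0,"spin":0.0}
  hand: 0.6

```text
time: 22.18
eef_pos: [0.5053, -0.0067, 0.2286]
tcp_rot: [-1.831, -2.551, -0.001]
wrist_force: [-0.1, -0.4, -0.2]
finger_gap: 0.602
```

Run:
```python
from h import *
s=sensors.observe(); Rm=R.from_rotvec(s['tcp_rot']).as_matrix()
print(s['time'],s['eef_pos'],np.degrees(np.arctan2(Rm[1,0],Rm[0,0])),s['joints'].round(2))
w=read_camera('wrist'); save(w['pixels'],'w13')
```

```text
22.175 [ 0.5053433  -0.00671436  0.22863965] 108.68139838728361 [ 0.33  0.35 -0.49  1.9   0.2   0.94  0.07]
```

View pics/w13.png

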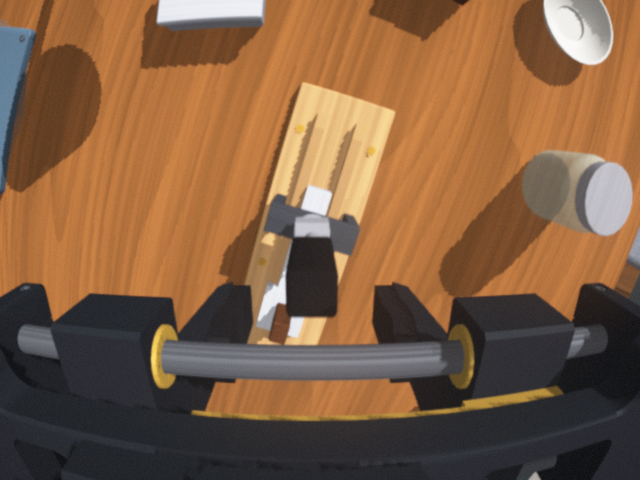

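>>> move_arm:
  steps:
    - {"tx":0.02,"ty":-0.07,"tz":-0.8,"spin":0.0}
    - {"tx":0.0,"ty":0.0,"tz":-0.9,"spin":0.0}
    - {"tx":0.0,"ty":0.0,"tz":0.0,"spin":0.0}

```text
time: 22.6
eef_pos: [0.5046, -0.0144, 0.1586]
tcp_rot: [-1.838, -2.542, 0.006]
wrist_force: [0.2, 0.5, 0.0]
finger_gap: 0.598
```

>>> move_arm:
  steps:
    - {"tx":0.0,"ty":0.0,"tz":0.0,"spin":0.0}
    - {"tx":0.0,"ty":0.0,"tz":0.0,"spin":0.0}
    - {"tx":0.0,"ty":0.0,"tz":0.0,"spin":0.0}
  hand: 0.0
  squeeze: 25.0

```text
time: 22.98
eef_pos: [0.5074, -0.0132, 0.1617]
tcp_rot: [1.838, 2.546, 0.001]
wrist_force: [-1.6, -0.6, 2.0]
finger_gap: 0.297
```

>>> move_arm:
  steps:
    - {"tx":0.0,"ty":0.0,"tz":-0.005,"spin":-0.86}
    - {"tx":0.0,"ty":0.0,"tz":-0.005,"spin":-0.86}
    - {"tx":0.0,"ty":0.0,"tz":-0.005,"spin":-0.86}
    - {"tx":0.0,"ty":0.0,"tz":0.0,"spin":0.0}

```text
time: 23.48
eef_pos: [0.5066, -0.0132, 0.1607]
tcp_rot: [2.359, 2.074, -0.001]
wrist_force: [-3.6, -0.3, 5.0]
finger_gap: 0.292
```

Run:
```python
from h import *
s=sensors.observe(); Rm=R.from_rotvec(s['tcp_rot']).as_matrix()
print(s['time'],s['eef_pos'],np.degrees(np.arctan2(Rm[1,0],Rm[0,0])),s['joints'].round(2),s['wrist_force'],s['ft_torque'],s['finger_gap'])
q=read_camera('side'); b=crop(q['pixels'],240,140,360,280,4); save(b,'s13')
```

```text
23.475 [ 0.50661902 -0.01323722  0.16073581] 82.62295875319661 [ 0.22  0.43 -0.35  1.96  0.2   0.78 -0.37] [-3.60909923 -0.32423461  5.02600191] [-0.2529141   0.75492908 -0.06544   ] 0.29247918554105473
```

View pics/s13.png

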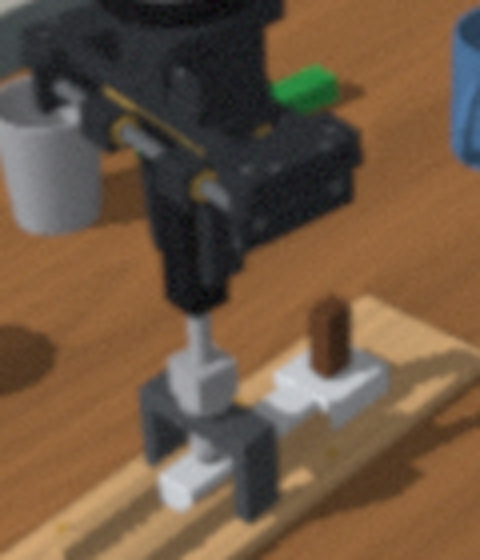

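>>> move_arm:
  steps:
    - {"tx":0.0,"ty":0.0,"tz":0.0,"spin":0.0}
    - {"tx":0.0,"ty":0.0,"tz":0.0,"spin":0.0}
    - {"tx":0.0,"ty":0.0,"tz":0.8,"spin":0.0}
    - {"tx":0.0,"ty":0.0,"tz":0.85,"spin":0.5}
    - {"tx":0.02,"ty":-0.7,"tz":0.0,"spin":0.47}
    - {"tx":0.02,"ty":-1.0,"tz":0.0,"spin":0.0}
    - {"tx":0.01,"ty":-0.84,"tz":-0.3,"spin":0.0}
    - {"tx":0.0,"ty":0.0,"tz":-1.0,"spin":0.0}
    - {"tx":0.0,"ty":0.0,"tz":-1.0,"spin":0.0}
    - {"tx":0.0,"ty":0.0,"tz":-1.0,"spin":0.0}
  hand: 0.6

```text
time: 24.78
eef_pos: [0.5091, -0.1148, 0.093]
tcp_rot: [2.176, 2.265, 0.001]
wrist_force: [0.2, -0.6, -0.5]
finger_gap: 0.6
```

>>> move_arm:
  steps:
    - {"tx":0.0,"ty":0.0,"tz":-0.75,"spin":0.0}
    - {"tx":0.0,"ty":0.0,"tz":-0.17,"spin":0.0}
    - {"tx":0.0,"ty":0.0,"tz":0.0,"spin":0.0}
    - {"tx":0.0,"ty":0.0,"tz":0.0,"spin":0.0}

```text
time: 25.28
eef_pos: [0.5099, -0.1148, 0.0585]
tcp_rot: [2.176, 2.263, 0.002]
wrist_force: [0.6, 0.2, 0.4]
finger_gap: 0.601
```

Run:
```python
from h import *
s=sensors.observe(); Rm=R.from_rotvec(s['tcp_rot']).as_matrix()
print(s['time'],s['eef_pos'],np.degrees(np.arctan2(Rm[1,0],Rm[0,0])),s['wrist_force'])
w=read_camera('wrist'); save(w['pixels'],'w14')
```

```text
25.275 [ 0.50986665 -0.11484249  0.05854858] 92.25101167494635 [0.60564542 0.22640234 0.37312483]
```

View pics/w14.png

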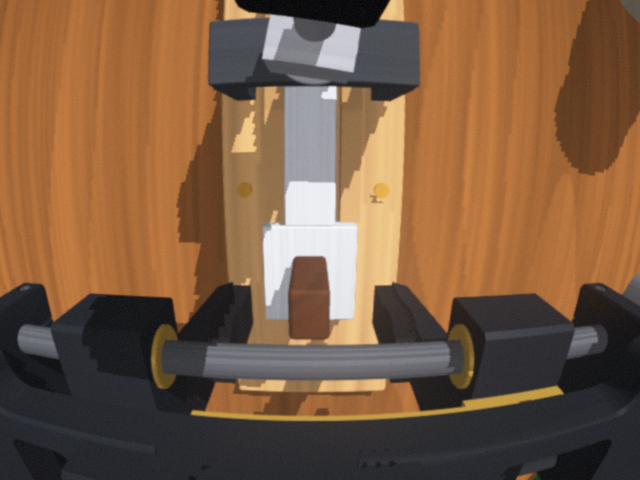

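The tab sits between the open fingers and the driver is standing. Gripping and drawing back.

>>> move_arm:
  steps:
    - {"tx":-0.02,"ty":0.0,"tz":0.0,"spin":0.0}
    - {"tx":0.0,"ty":0.0,"tz":0.0,"spin":0.0}
    - {"tx":0.0,"ty":0.0,"tz":0.0,"spin":0.0}
    - {"tx":0.0,"ty":0.0,"tz":0.0,"spin":0.0}
  hand: 0.0
  squeeze: 15.0

```text
time: 25.82
eef_pos: [0.5084, -0.1147, 0.0574]
tcp_rot: [2.177, 2.264, 0.001]
wrist_force: [2.1, -0.2, -1.5]
finger_gap: 0.183
```

>>> move_arm:
  steps:
    - {"tx":0.0,"ty":-0.06,"tz":0.0,"spin":0.0}
    - {"tx":0.0,"ty":-0.06,"tz":0.0,"spin":0.0}

```text
time: 26.08
eef_pos: [0.5085, -0.1189, 0.0574]
tcp_rot: [2.177, 2.265, 0.002]
wrist_force: [1.5, 2.0, -0.4]
finger_gap: 0.18
```

>>> move_arm:
  steps:
    - {"tx":0.0,"ty":-0.06,"tz":0.0,"spin":0.0}

```text
time: 26.2
eef_pos: [0.5085, -0.1217, 0.0574]
tcp_rot: [2.177, 2.265, 0.001]
wrist_force: [2.6, 3.3, -0.8]
finger_gap: 0.185
```

>>> move_arm:
  steps:
    - {"tx":0.0,"ty":-0.06,"tz":0.0,"spin":0.0}

```text
time: 26.32
eef_pos: [0.5085, -0.1242, 0.0574]
tcp_rot: [2.177, 2.264, 0.001]
wrist_force: [2.5, 1.4, -0.9]
finger_gap: 0.181
```

>>> move_arm:
  steps:
    - {"tx":0.0,"ty":0.06,"tz":0.0,"spin":0.0}
    - {"tx":0.0,"ty":0.06,"tz":0.0,"spin":0.0}

```text
time: 26.58
eef_pos: [0.5084, -0.1209, 0.0575]
tcp_rot: [2.178, 2.262, -0.001]
wrist_force: [3.2, -2.7, -1.3]
finger_gap: 0.18
```

>>> move_arm:
  steps:
    - {"tx":0.0,"ty":0.06,"tz":0.0,"spin":0.0}

```text
time: 26.7
eef_pos: [0.5084, -0.1178, 0.0575]
tcp_rot: [2.177, 2.263, -0.0]
wrist_force: [3.5, -3.1, -1.7]
finger_gap: 0.183
```

>>> move_arm:
  steps:
    - {"tx":0.0,"ty":0.06,"tz":0.0,"spin":0.0}

```text
time: 26.82
eef_pos: [0.5083, -0.1149, 0.0574]
tcp_rot: [2.177, 2.264, -0.0]
wrist_force: [3.7, -3.9, 0.0]
finger_gap: 0.182
```

>>> move_arm:
  steps:
    - {"tx":0.0,"ty":0.03,"tz":0.0,"spin":0.0}

```text
time: 26.95
eef_pos: [0.5083, -0.1143, 0.0575]
tcp_rot: [2.177, 2.263, -0.001]
wrist_force: [2.7, -8.2, 0.1]
finger_gap: 0.18
```

Still free. Next 0.5 rad, which adds at most 4 N if the foot is only just short of touching.

>>> move_arm:
  steps:
    - {"tx":0.0,"ty":-0.02,"tz":0.0,"spin":0.0}
    - {"tx":0.0,"ty":0.0,"tz":0.0,"spin":0.0}
    - {"tx":0.0,"ty":0.0,"tz":1.0,"spin":-0.24}
    - {"tx":0.0,"ty":0.0,"tz":1.0,"spin":-0.24}
    - {"tx":0.0,"ty":0.0,"tz":1.0,"spin":-0.24}
    - {"tx":0.0,"ty":0.0,"tz":1.0,"spin":-0.24}
    - {"tx":-0.02,"ty":0.7,"tz":0.25,"spin":0.0}
    - {"tx":-0.01,"ty":1.0,"tz":0.0,"spin":0.0}
    - {"tx":-0.01,"ty":0.9,"tz":0.0,"spin":0.0}
    - {"tx":0.0,"ty":0.0,"tz":0.0,"spin":0.0}
  hand: 0.6

```text
time: 28.2
eef_pos: [0.5055, -0.0066, 0.2271]
tcp_rot: [-2.351, -2.08, -0.0]
wrist_force: [0.0, 0.0, 1.1]
finger_gap: 0.598
```

>>> move_arm:
  steps:
    - {"tx":0.0,"ty":0.0,"tz":0.0,"spin":0.0}

```text
time: 28.32
eef_pos: [0.5059, -0.0107, 0.227]
tcp_rot: [-2.359, -2.074, 0.002]
wrist_force: [-0.8, 0.3, -1.1]
finger_gap: 0.599
```

Run:
```python
from h import *
s=sensors.observe(); Rm=R.from_rotvec(s['tcp_rot']).as_matrix()
print(s['time'],s['eef_pos'],np.degrees(np.arctan2(Rm[1,0],Rm[0,0])),s['joints'].round(2))
w=read_camera('wrist'); save(w['pixels'],'w15')
```

```text
28.325 [ 0.5058941  -0.01073751  0.22697281] 82.65442892800573 [ 0.24  0.33 -0.37  1.91  0.15  0.93 -0.33]
```

View pics/w15.png

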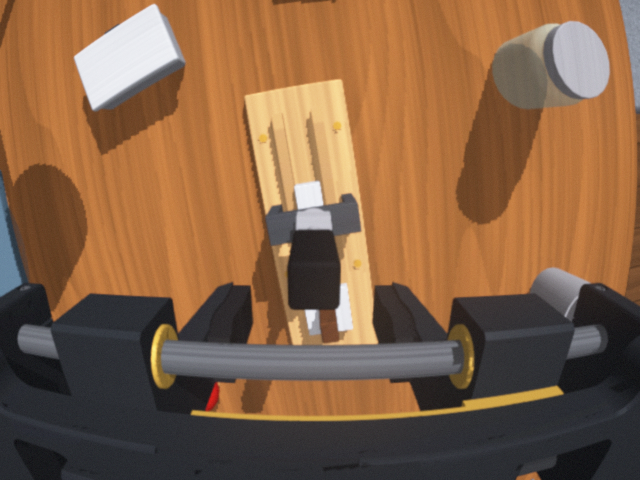

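>>> move_arm:
  steps:
    - {"tx":0.0,"ty":0.0,"tz":-0.8,"spin":0.0}
    - {"tx":0.0,"ty":0.0,"tz":-0.85,"spin":0.0}
    - {"tx":0.0,"ty":0.0,"tz":0.0,"spin":0.0}

```text
time: 28.75
eef_pos: [0.5044, -0.0116, 0.1594]
tcp_rot: [-2.359, -2.07, 0.007]
wrist_force: [0.1, -0.5, 0.6]
finger_gap: 0.6
```

>>> move_arm:
  steps:
    - {"tx":0.0,"ty":0.0,"tz":0.0,"spin":0.0}
    - {"tx":0.0,"ty":0.0,"tz":0.0,"spin":0.0}
    - {"tx":0.0,"ty":0.0,"tz":0.0,"spin":0.0}
  hand: 0.0
  squeeze: 25.0

```text
time: 29.12
eef_pos: [0.5069, -0.0104, 0.1622]
tcp_rot: [2.359, 2.073, 0.001]
wrist_force: [-2.9, -0.1, 1.4]
finger_gap: 0.292
```

>>> move_arm:
  steps:
    - {"tx":0.0,"ty":0.0,"tz":-0.008,"spin":-0.95}
    - {"tx":0.0,"ty":0.0,"tz":-0.008,"spin":-0.95}
    - {"tx":0.0,"ty":0.0,"tz":-0.008,"spin":-0.95}
    - {"tx":0.0,"ty":0.0,"tz":0.0,"spin":0.0}

```text
time: 29.62
eef_pos: [0.5071, -0.0104, 0.1613]
tcp_rot: [2.795, 1.431, 0.002]
wrist_force: [-0.6, -0.6, 5.2]
finger_gap: 0.292
```

Run:
```python
from h import *
s=sensors.observe(); Rm=R.from_rotvec(s['tcp_rot']).as_matrix()
print(s['time'],s['eef_pos'],np.degrees(np.arctan2(Rm[1,0],Rm[0,0])),s['joints'].round(2),s['wrist_force'],s['ft_torque'],s['finger_gap'])
```

```text
29.625 [ 0.50709746 -0.01038707  0.16125477] 54.231987018561675 [ 0.12  0.41 -0.23  1.97  0.13  0.77 -0.81] [-0.63497017 -0.62550514  5.20046545] [-0.26948628  0.14734895 -0.06578426] 0.29235709830750695
```

>>> move_arm:
  steps:
    - {"tx":0.0,"ty":0.0,"tz":0.0,"spin":0.0}
    - {"tx":0.0,"ty":0.0,"tz":0.0,"spin":0.0}
    - {"tx":0.0,"ty":0.0,"tz":0.8,"spin":0.0}
    - {"tx":0.0,"ty":0.0,"tz":0.85,"spin":0.8}
    - {"tx":0.02,"ty":-0.7,"tz":0.0,"spin":1.0}
    - {"tx":0.02,"ty":-1.0,"tz":0.0,"spin":1.0}
    - {"tx":0.01,"ty":-0.91,"tz":-0.3,"spin":1.0}
    - {"tx":0.0,"ty":0.0,"tz":-1.0,"spin":0.0}
    - {"tx":0.0,"ty":0.0,"tz":-1.0,"spin":0.0}
    - {"tx":0.0,"ty":0.0,"tz":-1.0,"spin":0.0}
  hand: 0.6

```text
time: 30.88
eef_pos: [0.5084, -0.1148, 0.0931]
tcp_rot: [-2.179, -2.263, -0.001]
wrist_force: [0.2, 0.1, -0.4]
finger_gap: 0.601
```

>>> move_arm:
  steps:
    - {"tx":0.0,"ty":0.0,"tz":-0.75,"spin":0.0}
    - {"tx":0.0,"ty":0.0,"tz":-0.19,"spin":0.0}
    - {"tx":0.0,"ty":0.0,"tz":0.0,"spin":0.0}
    - {"tx":0.0,"ty":0.0,"tz":0.0,"spin":0.0}

```text
time: 31.38
eef_pos: [0.5094, -0.1149, 0.058]
tcp_rot: [2.178, 2.261, 0.002]
wrist_force: [0.6, -1.2, 0.1]
finger_gap: 0.6
```

Run:
```python
from h import *
s=sensors.observe(); Rm=R.from_rotvec(s['tcp_rot']).as_matrix()
print(s['time'],s['eef_pos'],np.degrees(np.arctan2(Rm[1,0],Rm[0,0])),s['wrist_force'])
w=read_camera('wrist'); save(w['pixels'],'w16')
q=read_camera('side'); b=crop(q['pixels'],240,140,360,280,4); save(b,'s16')
```

```text
31.375 [ 0.50943243 -0.11486079  0.05796995] 92.15141093207201 [ 0.62755324 -1.15697696  0.08399464]
```

View pics/w16.png

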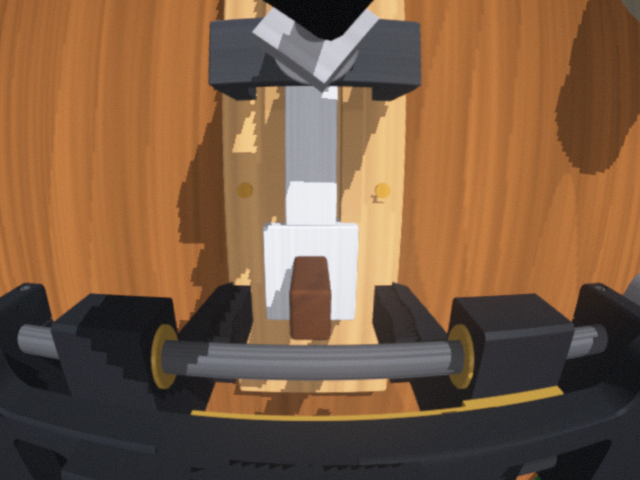

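View pics/s16.png

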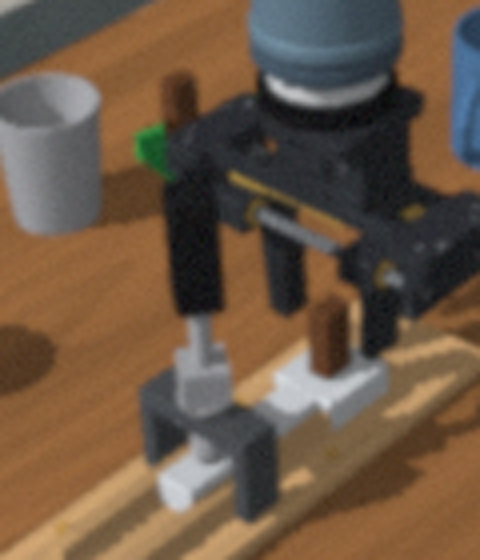

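The driver is still standing, now turned diagonal to the bridge. Gripping the tab and drawing back.

>>> move_arm:
  steps:
    - {"tx":-0.01,"ty":0.0,"tz":0.0,"spin":0.0}
    - {"tx":0.0,"ty":0.0,"tz":0.0,"spin":0.0}
    - {"tx":0.0,"ty":0.0,"tz":0.0,"spin":0.0}
    - {"tx":0.0,"ty":0.0,"tz":0.0,"spin":0.0}
  hand: 0.0
  squeeze: 20.0

```text
time: 31.98
eef_pos: [0.5084, -0.1147, 0.0569]
tcp_rot: [2.179, 2.262, 0.001]
wrist_force: [2.2, 0.7, -2.2]
finger_gap: 0.181
```

>>> move_arm:
  steps:
    - {"tx":0.0,"ty":-0.06,"tz":0.0,"spin":0.0}
    - {"tx":0.0,"ty":-0.06,"tz":0.0,"spin":0.0}

```text
time: 32.22
eef_pos: [0.5085, -0.1169, 0.0568]
tcp_rot: [-2.176, -2.264, -0.004]
wrist_force: [0.5, 7.3, -0.5]
finger_gap: 0.183
```

>>> move_arm:
  steps:
    - {"tx":0.0,"ty":-0.06,"tz":0.0,"spin":0.0}

```text
time: 32.35
eef_pos: [0.5086, -0.1193, 0.0568]
tcp_rot: [-2.176, -2.264, -0.004]
wrist_force: [0.6, 7.0, 0.2]
finger_gap: 0.177
```

>>> move_arm:
  steps:
    - {"tx":0.0,"ty":-0.06,"tz":0.0,"spin":0.0}

```text
time: 32.48
eef_pos: [0.5087, -0.1217, 0.0568]
tcp_rot: [-2.176, -2.264, -0.004]
wrist_force: [1.0, 7.1, 0.1]
finger_gap: 0.178
```

>>> move_arm:
  steps:
    - {"tx":0.0,"ty":0.06,"tz":0.0,"spin":0.0}
    - {"tx":0.0,"ty":0.06,"tz":0.0,"spin":0.0}

```text
time: 32.72
eef_pos: [0.5086, -0.1216, 0.057]
tcp_rot: [2.179, 2.259, -0.002]
wrist_force: [1.9, -8.0, 1.1]
finger_gap: 0.179
```

>>> move_arm:
  steps:
    - {"tx":0.0,"ty":0.06,"tz":0.0,"spin":0.0}

```text
time: 32.85
eef_pos: [0.5085, -0.1202, 0.0571]
tcp_rot: [2.18, 2.258, -0.003]
wrist_force: [1.2, -6.3, 0.8]
finger_gap: 0.178
```

>>> move_arm:
  steps:
    - {"tx":0.0,"ty":0.06,"tz":0.0,"spin":0.0}

```text
time: 32.98
eef_pos: [0.5085, -0.1178, 0.0571]
tcp_rot: [2.18, 2.258, -0.003]
wrist_force: [1.6, -6.8, 0.2]
finger_gap: 0.181
```

>>> move_arm:
  steps:
    - {"tx":0.0,"ty":0.03,"tz":0.0,"spin":0.0}

```text
time: 33.1
eef_pos: [0.5084, -0.1165, 0.0571]
tcp_rot: [2.18, 2.258, -0.003]
wrist_force: [1.4, -7.2, 0.9]
finger_gap: 0.185
```

Drag now: pull about 7.0 N, push about 6.7 N, against about 2 N free. That is roughly 4.3 N more, so the foot presses with about 3.5 N, as wanted. One proper check stroke: draw back about a centimetre, then push firmly home.

>>> move_arm:
  steps:
    - {"tx":0.0,"ty":-0.1,"tz":0.0,"spin":0.0}
    - {"tx":0.0,"ty":-0.1,"tz":0.0,"spin":0.0}
    - {"tx":0.0,"ty":-0.06,"tz":0.0,"spin":0.0}

```text
time: 33.48
eef_pos: [0.5086, -0.1211, 0.0568]
tcp_rot: [-2.176, -2.263, -0.004]
wrist_force: [1.3, 7.4, -0.3]
finger_gap: 0.18
```

>>> move_arm:
  steps:
    - {"tx":0.0,"ty":-0.06,"tz":0.0,"spin":0.0}

```text
time: 33.6
eef_pos: [0.5086, -0.1233, 0.0568]
tcp_rot: [-2.176, -2.264, -0.005]
wrist_force: [2.3, 7.1, 0.3]
finger_gap: 0.18
```

>>> move_arm:
  steps:
    - {"tx":0.0,"ty":-0.06,"tz":0.0,"spin":0.0}

```text
time: 33.72
eef_pos: [0.5087, -0.1257, 0.0568]
tcp_rot: [-2.176, -2.264, -0.005]
wrist_force: [2.5, 7.8, -0.1]
finger_gap: 0.181
```

>>> move_arm:
  steps:
    - {"tx":0.0,"ty":0.1,"tz":0.0,"spin":0.0}
    - {"tx":0.0,"ty":0.1,"tz":0.0,"spin":0.0}
    - {"tx":0.0,"ty":0.06,"tz":0.0,"spin":0.0}

```text
time: 34.1
eef_pos: [0.5086, -0.1213, 0.0572]
tcp_rot: [2.18, 2.258, -0.003]
wrist_force: [2.5, -8.1, 0.3]
finger_gap: 0.177
```

>>> move_arm:
  steps:
    - {"tx":0.0,"ty":0.06,"tz":0.0,"spin":0.0}

```text
time: 34.22
eef_pos: [0.5084, -0.1191, 0.0571]
tcp_rot: [2.18, 2.258, -0.003]
wrist_force: [2.4, -7.9, 0.7]
finger_gap: 0.18
```

>>> move_arm:
  steps:
    - {"tx":0.0,"ty":0.06,"tz":0.0,"spin":0.0}

```text
time: 34.35
eef_pos: [0.5084, -0.1167, 0.0571]
tcp_rot: [2.18, 2.258, -0.003]
wrist_force: [1.8, -8.3, 0.3]
finger_gap: 0.178
```

>>> move_arm:
  steps:
    - {"tx":0.0,"ty":0.06,"tz":0.0,"spin":0.0}

```text
time: 34.48
eef_pos: [0.5084, -0.1144, 0.0571]
tcp_rot: [2.18, 2.258, -0.003]
wrist_force: [1.8, -14.2, 0.9]
finger_gap: 0.178
```

The stop is felt at home (-14 N, TCP y=-0.1144). All drag samples, corrected for vertical and side load, give about 4.2 N over free, so about 3.5 N of press. The 0.5 rad turn from "just free" bounds it at about 4 N. I keep this setting: ease the push, let go and retreat.

>>> move_arm:
  steps:
    - {"tx":0.0,"ty":-0.08,"tz":0.0,"spin":0.0}
    - {"tx":0.0,"ty":0.0,"tz":0.0,"spin":0.0}

```text
time: 34.72
eef_pos: [0.5083, -0.1147, 0.0568]
tcp_rot: [2.179, 2.262, 0.0]
wrist_force: [1.9, -2.1, -1.2]
finger_gap: 0.178
```

>>> move_arm:
  steps:
    - {"tx":0.0,"ty":0.0,"tz":0.0,"spin":0.0}
    - {"tx":0.0,"ty":0.0,"tz":0.0,"spin":0.0}
    - {"tx":0.0,"ty":-0.05,"tz":0.0,"spin":0.0}
    - {"tx":0.0,"ty":0.0,"tz":1.0,"spin":0.0}
    - {"tx":0.0,"ty":0.0,"tz":1.0,"spin":0.0}
    - {"tx":0.0,"ty":0.0,"tz":1.0,"spin":0.0}
    - {"tx":0.0,"ty":-0.5,"tz":1.0,"spin":0.0}
    - {"tx":0.0,"ty":-0.5,"tz":0.5,"spin":0.0}
    - {"tx":0.0,"ty":0.0,"tz":0.0,"spin":0.0}
  hand: 0.5

```text
time: 35.85
eef_pos: [0.5085, -0.158, 0.2379]
tcp_rot: [2.181, 2.257, 0.001]
wrist_force: [0.1, 0.1, -0.3]
finger_gap: 0.499
```

Run:
```python
from h import *
s=sensors.observe(); Rm=R.from_rotvec(s['tcp_rot']).as_matrix()
print(s['time'],s['eef_pos'],s['wrist_force'])
w=read_camera('wrist'); save(w['pixels'],'w17')
q=read_camera('side'); b=crop(q['pixels'],240,140,360,280,4); save(b,'s17')
p=read_camera('top'); save(p['pixels'],'t17')
print([(r['xy'],onz(w,r['xy'],.057,s)) for r in finder.place_of(w,'block_tab')][:2],[(r['xy'],onz(w,r['xy'],.012,s)) for r in finder.place_of(w,'gate_mouth')][:1])
```

```text
35.85 [ 0.50854841 -0.15801463  0.23793814] [ 0.12306175  0.06101211 -0.252688  ]
[([537.9, 299.8], array([ 0.76317527, -0.23802659,  0.057     ])), ([312.4, 166.4], array([ 0.50763018, -0.11084318,  0.057     ]))] [([315.3, 138.7], array([ 0.50979953, -0.0861227 ,  0.012     ]))]
```

View pics/w17.png

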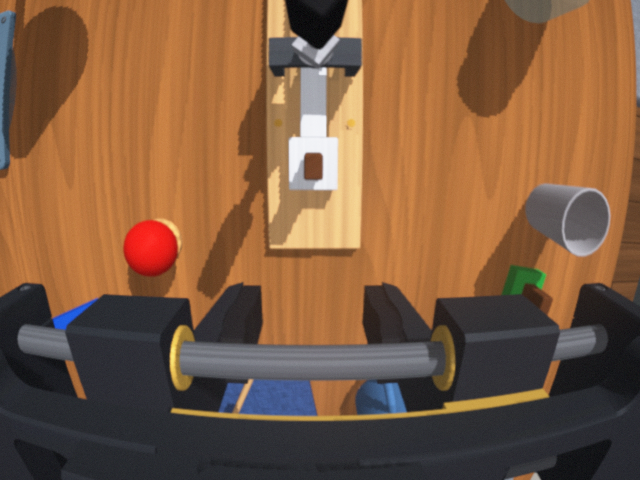

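View pics/s17.png

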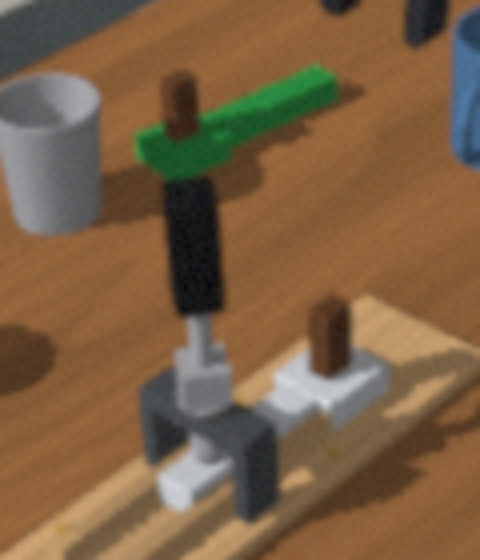

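View pics/t17.png

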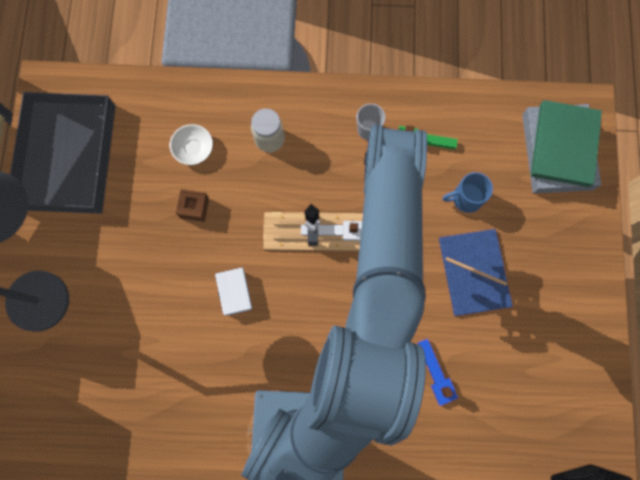

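The tab measures y=-0.1108 (home is -0.110). The driver stands upright on the head, the bystanders are where they were, and the gripper is clear. Handing in.

```bash
python3 -c "
from cell import sensors,ctrl
print(ctrl.job_done()); s=sensors.observe(); print(s['time'],s['wrist_force'])"
```

```text
the job is handed in; nothing more can be done
None
the job is handed in; nothing more can be done
```

I pushed the block home by its tab, seated the driver on the screw head and turned it clockwise in three goes, about 1.0, 0.45 and 0.5 rad. After each turn I let the driver stand and drew the block to feel the drag. After the third turn I drew the block back about a centimetre, pushed it home against the rails and handed the job in at about 36 s; the hand-in gives no verdict.

**Drag:** after the first two turns the block still slid freely, about 2 N once corrected for how the gripper loads it. After the third it took 7 to 8 N as measured, which I put at about 4.2 N more than free. That means the foot presses with roughly 3.5 N. The foot force cannot be read directly, and single drag readings scattered by about 1 N. The last turn limits it to about 4 N, because the foot was not yet touching before it.

**Final checks:**
- **Block:** the last push met the stop (14 N), and the camera put the tab within 1 mm of home.
- **Driver:** it stands upright on the head.
- **Bystanders and gripper:** the other things look unmoved in the top view, and the gripper is clear of everything.

**Disagreements:** the wrist camera and the arm's own readings differed by 1 to 3 mm on where the driver sat in the grip. Because of that, the first turn put 7 to 9 N of side load on the driver; I regripped it centred for the others.

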